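# Load the sample shaker and re-engage its drive from under the ledge

## Task

Load the sample shaker: disengage its drive by turning the star knob under its front ledge clockwise (seen from above) as far as it goes, then swing the clear guard all the way up to its open stop, stand every screw-cap jar from the bench upright on the shaker's tray, and lower the guard gently until it lies fully closed. Finally engage the drive again by turning the knob under the ledge counter-clockwise to its other stop. The guard must never be raised while the drive is not fully disengaged, must not be slammed at either stop, and the petri dish, pen and tally counter are to be left alone.

Things in the scene. Friction and masses are not known exactly. Their poses are not given: they have to be found in the camera images.
- shaker: white sample shaker, 220 mm wide (y), 212 mm deep, fixed. Origin on the bench top; -x is its front, z up. Behind the ledge the tray lies between two grey upright cheeks (inner faces y = +/-97 mm, x -10 to 84 mm, tops 161 mm above the bench) and a rear wall (face at x = 91 mm, top 169 mm); its front is open but for a low rim
- ledge (a point): middle of the top front edge of the shaker's overhanging ledge, 85 mm above the bench (shaker x = -100 mm), axes as the shaker's. The ledge is 14 mm thick, underside 71 mm above the bench, and under it is free space 78 mm deep back to the housing
- tray (a point): middle of the tray's flat black mat, 88 mm above the bench (shaker x = 28 mm), axes as the shaker's. Free floor +/-34 mm in x and +/-95 mm in y; a metal rim 10 mm high in front and a metal step 6 mm high behind. The closed guard is 76 mm above it, so it is loaded with the guard open
- guard (a joint): angle of the clear flat guard (100 x 214 x 6 mm, 0.25 kg) over the tray, rad: 0 = closed, lying on the cheeks; 1.9 = swung up and back to its open stop. Hinge line along the shaker's y at shaker x = 84 mm, 167 mm above the bench. A friction hinge keeps it wherever it is left; moving it takes 2 to 5 N at the bar
- guard_bar (a point): middle of the guard's dark steel bar handle: round bar 11 mm thick, 100 mm long along the shaker's y, 136 mm from the hinge line, 34 mm beyond the guard's front edge (gap of 28 mm between). Guard closed: 167 mm above the bench, in front of the guard; guard open: at the top. Its x axis points from the bar to the hinge
- knob (a joint): angle of the black four-armed star knob under the ledge, rad, growing counter-clockwise seen from above: 0 = clockwise stop (drive disengaged), 2.4 = counter-clockwise stop (engaged). Stays where left; turning takes about 0.1 N m. Only arms in front of the ledge's edge are reached from above, so it is turned in strokes
- knob_axis (a point): point on the star knob's vertical axis at mid height of its arms, 53 mm above the bench, 8 mm behind the ledge's front edge (shaker x = -92, y = -45 mm). Four round arms 15 mm thick, 90 degrees apart, reach 56 mm from the axis; one lies along this point's own x axis, which turns with the knob; at knob 0 an arm points straight to the front. Hub 34 mm across
- petri_bench: clear petri dish, 93 mm across, 15 mm high, on the bench at the left; bystander, leave it alone
- pen_1: black and white marker pen, 135 mm long, lying on the bench at the far left; bystander
- tally_counter: white hand tally counter, 29 x 42 x 45 mm, on the bench at the right; bystander
- jar_0: squat round amber glass jar with a ribbed black screw cap, 45 mm tall (may be absent): body 48 to 50 mm across up to 30 mm, cap 52 mm across above. About 100 g. Origin at the centre of its underside, z up. Starts standing on the bench left of the shaker; all jars are alike
- jar_1: squat round amber glass jar with a ribbed black screw cap, 45 mm tall (may be absent): body 48 to 50 mm across up to 30 mm, cap 52 mm across above. About 100 g. Origin at the centre of its underside, z up. Starts standing on the bench left of the shaker; all jars are alike
- jar_2: squat round amber glass jar with a ribbed black screw cap, 45 mm tall (may be absent): body 48 to 50 mm across up to 30 mm, cap 52 mm across above. About 100 g. Origin at the centre of its underside, z up. Starts standing on the bench left of the shaker; all jars are alike
Not all that is in view belongs to the job. What is shaped like the jar_0 but blue, purple or turquoise is not meant.

How it is judged:
By the outcome, as a careful person would: the job done as asked, in the order asked, and still so for the second after the job is handed in, with the robot touching nothing.
Of jar_0, jar_1, jar_2 only 2 to 3 are there at a start; the rules pass over those that are not, and their reading is None.
At some moment in a run one of jar_0, jar_1, jar_2 may be knocked a few centimetres aside while the robot is not near it.
It also fails if it takes over 210 s, if anything falls off the work surface, if the arm or the gripper's body presses on something with over 40 N, if the wrist force passes 120 N, or if a joint passes its speed limit or range.

## Robot

A 6-joint arm with a two-finger parallel gripper is mounted at the origin on a cart in front of the work surface, level with it; the furniture and walls round the work are solid. World frame = base frame: x ahead of the robot, y to its left, z up, the work surface at z = 0. Lengths are in mm, angles in rad, forces in N, time in s.
With the tool pointing down it reaches from about 275 to 1000 mm from the base axis. Payload 8.4 kg.
Tool frame: the origin (TCP) lies between the finger pads; the fingertips stand 11 mm ahead of it and the grasp point (between the pads) lies 8 mm behind it; z points along the fingers, y is the direction in which the jaws open and shut (so a half turn about z gives the same grasp; the last joint's range is limited). The gripper opens to 85 mm and grips with 20 to 120 N. Pads are 22 mm wide; open, the fingers measure 114 mm over their backs; the gripper's body (76 mm by 85 mm) begins 54 mm behind the grasp point. The pads swing forward as they close: fully open they stand 13 mm farther back than shut.
Start: joints at [-1.247, 0.353, 1.633, -0, 1.155, -0.002], TCP at [200.04, -592.125, 204.681] pointing down, gripper open.
Joint ranges: [-2.63, 2.63], [-0.92, 2.1], [0.06, 2.66], [-1.3, 4.44], [0, 2.69], [-3.02, 3.02]. Speed limits (rad/s): [2.22, 2.22, 2.79, 3.14, 3.14, 3.14].

## Interface

Orientations are given as [roll, pitch, yaw] about the fixed x, y, z axes, in that order (R = Rz(yaw) Ry(pitch) Rx(roll)).
In Python, from rig import r, eyes gives the robot as it stands. The module is installed in compiled form; this text tells all that it offers.
- The arm moves only by the tool servo_tool, never from a script. Its argument "rows" is a list of rows, each a list of 3 entries, a list of its own where there are three numbers: the shift along the world's x, y, z in cm, then the turn about the world's z in rad, then the finger opening in cm, from 0 to 8.54. A call has 1 to 5 rows; each row shifts and turns the commanded pose from where the row before left it; what a row does not reach is not made up. A row lasts 1/12 s, in which the tool goes at most 41.7 mm and 7.16 degrees, less where a joint would pass 70% of its speed; a pose out of reach is approached as far as the arm can. A call is refused whole if a number of a shift passes 4.17 or a number of a turn 0.125, either way. A call with a gripper value outside its range is refused whole. The fingers move at their own pace and stop on an object; "squeeze" is the grip in N (left out, the last holds). Time passes only in rows, so rows that do not move let the fingers close. It gives the time, the measured TCP pose, the force and the opening at its end, in the units of the state.
- r.sense(): the state, without advancing time (a new reading comes with each control period).
- eyes.grab_frame(name): name is "scene" or "top" or "wrist"; returns a dict with "frame" (400x640x3 uint8, red, green, blue), "depth" (400x640 float32, mm along the optical axis (not along the pixel's ray), 0 where there is no reading), "vertical_fov" (degrees; the focal length in pixels is half the picture's height over the tangent of half this angle, whatever the lens; pixels are square), "cx", "cy" (the principal point, pixels), "camera_from_world" (4x4, takes a point from world to camera coordinates); the wrist camera has in their place "hand_eye" (4x4, takes a point from camera to tool coordinates, whose origin is the TCP and whose axes are the flange's). Camera axes: x right, y down, z forward; pixel columns grow to the right and rows downward; lengths in mm; the calibration is good to about 2 mm. A picture is of the moment at which its call begins: read the wrist's pose just before it.
- r.sign_off(): hands the job in, once; it reports no verdict.
The state is a dict: "clock": time; "qpos": joint angles; "qvel": joint speeds; "joint_efforts": joint torques, N m; "eef_pos": TCP position; "tcp_rot": TCP orientation; "contact_force": force on the tool from outside, world axes, zero at the start; "wrist_torque": the same for the moment, N m; "opening": opening from 0.0 (shut) to 1.0 (fully open).
Only numpy, scipy, OpenCV 4.12 (cv2) and the standard library are available. Lean on these libraries where they do the work, as an engineer would, in place of code of your own. Each camera call takes 0.05 s, during which the arm holds its last target.

## Working session

There is one attempt and no reset: what is moved stays moved. The work goes in short steps, Python scripts to look and compute and a tool call to move; the robot and the scene stay as the last step left them, time stands still between calls to the robot, and variables do not carry over. Pictures are saved under pics/ and viewed, and the job is handed in when it is done.

Besides the shell and the picture viewer there is one more tool, called after "Emit:" as name([rows], argument=value, ...), one row to a line, values as JSON. servo_tool: Moves the arm, as the interface text tells. Its arguments: {"type":"object","properties":{"rows":{"type":"array"},"squeeze":{"type":"number"}},"required":["rows"]}

```bash
mkdir -p pics; cat > h.py <<'E'
import numpy as np, cv2
from rig import r, eyes
def grab(n):
    d=eyes.grab_frame(n); return d
def save(d,name):
    cv2.imwrite('pics/'+name+'.png',d['frame'][:,:,::-1])
def f(d): return 200/np.tan(np.radians(d['vertical_fov'])/2)
def ray(d,u,v):
    M=np.linalg.inv(d['camera_from_world']); c=np.array([(u-d['cx'])/f(d),(v-d['cy'])/f(d),1])
    return M[:3,3],M[:3,:3]@c
def plane(d,u,v,z):
    o,k=ray(d,u,v); return o+k*(z-o[2])/k[2]
def pt(d,u,v):
    o,k=ray(d,u,v); return o+k*d['depth'][int(v),int(u)]
def cloud(d):
    v,u=np.mgrid[0:400,0:640]; M=np.linalg.inv(d['camera_from_world'])
    c=np.stack([(u-d['cx'])/f(d),(v-d['cy'])/f(d),np.ones(u.shape)],-1)*d['depth'][...,None]
    return c@M[:3,:3].T+M[:3,3]
E
python3 - <<'E'
from h import *
for n in ['scene','top','wrist']:
    d=grab(n); save(d,n+'0'); print(n,d['vertical_fov'],d['cx'],d['cy'])
    if n!='wrist': print(np.linalg.inv(d['camera_from_world'])[:3].round(3))
    else: print(d['hand_eye'].round(2))
print(r.sense())
E
```

```text
scene 56.53475441160399 321.92408997179945 202.38115334186583
[[-8.10000e-01 -4.30000e-01  4.00000e-01  9.31420e+01]
 [-5.86000e-01  5.71000e-01 -5.75000e-01  6.57952e+02]
 [ 1.90000e-02 -7.00000e-01 -7.14000e-01  8.85763e+02]]
top 46.7401543672548 315.4669307609099 202.81856594527977
[[ 2.800000e-02 -9.970000e-01  6.800000e-02  4.248120e+02]
 [-9.990000e-01 -2.600000e-02  1.900000e-02  6.619100e+01]
 [-1.700000e-02 -6.900000e-02 -9.970000e-01  1.689261e+03]]
wrist 64.95572887880468 318.6619148160195 202.29270099351498
[[-0.0000e+00 -9.6000e-01 -2.8000e-01  7.2350e+01]
 [ 1.0000e+00 -0.0000e+00  0.0000e+00  1.5000e-01]
 [-0.0000e+00 -2.8000e-01  9.6000e-01 -1.6855e+02]
 [ 0.0000e+00  0.0000e+00  0.0000e+00  1.0000e+00]]
{'clock': 0.15, 'qpos': array([-1.24740434e+00,  3.53469484e-01,  1.63395428e+00, -3.07099106e-05,
        1.15521811e+00, -2.39824330e-03]), 'qvel': array([-0.00146584, -0.0030196 , -0.00226493,  0.00036433,  0.00281214,
        0.00083864]), 'joint_efforts': array([ 3.30308321e-04, -6.05631423e+01, -3.42337918e+01, -2.16944650e-04,
        6.17764599e-03,  3.29030900e-05]), 'eef_pos': array([ 199.90268189, -591.75532525,  204.15024874]), 'tcp_rot': array([-3.14054337e+00,  2.55665837e-05,  3.25802656e-01]), 'contact_force': array([ 0.06410662,  0.0412631 , -0.16671042]), 'wrist_torque': array([0.03184263, 0.02836755, 0.02559152]), 'opening': 0.9993515873280356}
```

View pics/scene0.png

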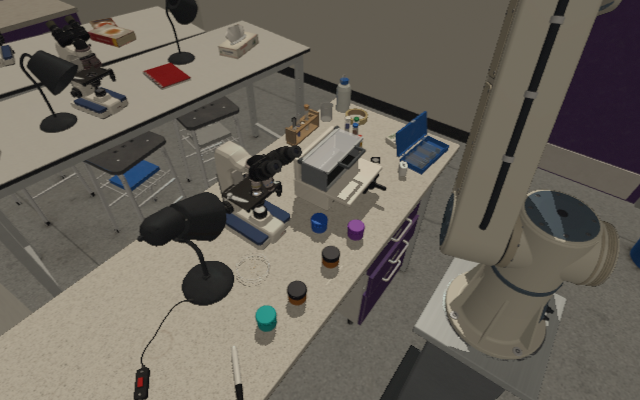

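View pics/top0.png

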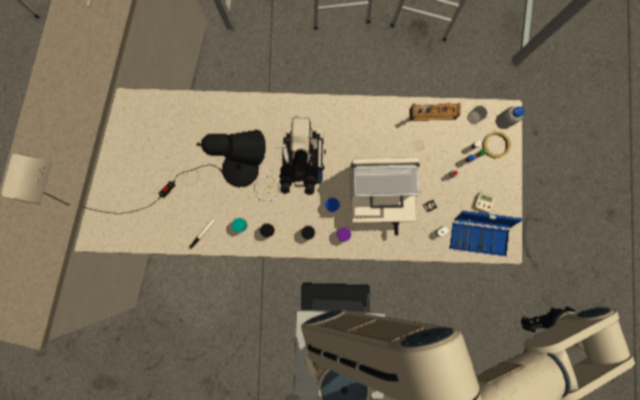

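View pics/wrist0.png

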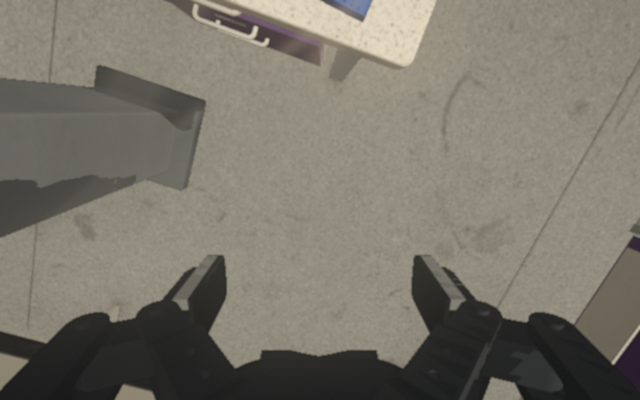

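```bash
python3 - <<'E'
from h import *
d=grab('top'); im=d['frame'][:,:,::-1]
cv2.imwrite('pics/topc.png',cv2.resize(im[130:270,220:460],None,fx=3.33,fy=3.33,interpolation=cv2.INTER_CUBIC))
s=grab('scene'); im2=s['frame'][:,:,::-1]
cv2.imwrite('pics/scec.png',cv2.resize(im2[90:300,230:470],None,fx=2.8,fy=2.8,interpolation=cv2.INTER_CUBIC))
for (u,v) in [(267,230),(308,232),(344,234),(332,205),(239,225)]: print('top',u,v,plane(d,u,v,45).round(1),pt(d,u,v).round(1))
P=cloud(d)
# height stats
for z0 in [80,85,88,161,167,169]:
    m=(abs(P[...,2]-z0)<3)&(P[...,0]>400)&(P[...,0]<800)&(P[...,1]<50)&(P[...,1]>-300)
    ys,xs=np.nonzero(m); 
    if len(xs): print(z0,len(xs),P[m][:,:2].min(0).round(),P[m][:,:2].max(0).round())
E
```

```text
top 267 230 [436.2 267.4  45. ] [436.2 267.5  44. ]
top 308 232 [433.1 121.4  45. ] [433.1 121.3  48.4]
top 344 234 [429.5  -6.3  45. ] [429.6  -6.5  39.7]
top 332 205 [531.3  38.8  45. ] [531.5  38.7  41.6]
top 239 225 [451.2 367.8  45. ] [451.2 368.   44.3]
80 433 [ 475. -249.] [660. -24.]
85 833 [ 475. -249.] [663. -23.]
88 656 [ 475. -248.] [663. -23.]
161 116 [ 523. -235.] [690. -22.]
167 1069 [ 520. -241.] [690. -22.]
169 1408 [ 520. -242.] [690. -22.]
```

View pics/topc.png

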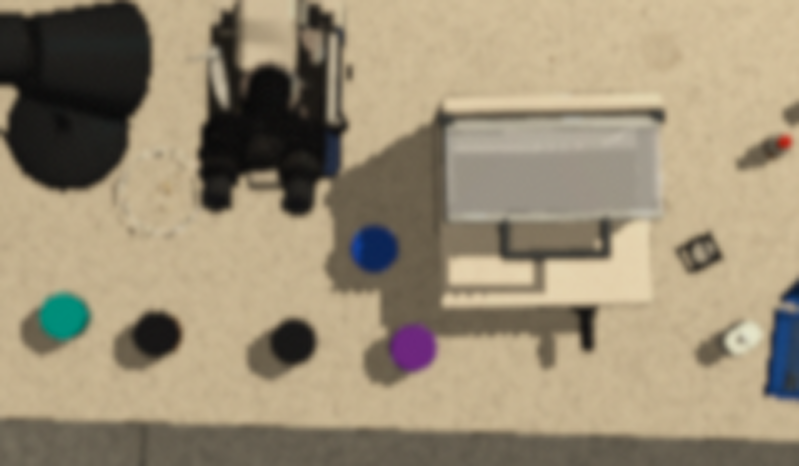

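View pics/scec.png

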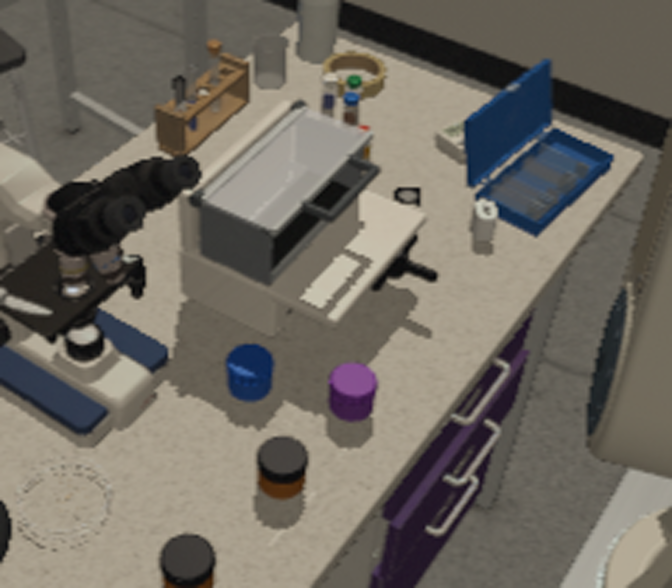

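Emit:
servo_tool([
  [[1,1,4],0.12,8.5],
  [[2,3.5,4],0.12,8.5],
  [[2.5,4,3],0.12,8.5],
  [[2.5,4,3],0.12,8.5],
  [[2.5,4,3],0.12,8.5],
])

```text
clock: 0.67
eef_pos: [280.8, -465.8, 341.5]
tcp_rot: [3.141, -0.0, 0.931]
contact_force: [1.2, -0.5, 0.4]
opening: 1.0
```

Emit:
servo_tool([
  [[2,4,2],0.12,8.5],
  [[2,4,2],0.12,8.5],
  [[2,4,0],0.12,8.5],
  [[2,4,0],0.12,8.5],
  [[2,4,0],0.12,8.5],
])

```text
clock: 1.08
eef_pos: [370.8, -285.6, 374.9]
tcp_rot: [3.141, 0.001, 1.531]
contact_force: [0.8, 0.0, 0.2]
opening: 0.995
```

Emit:
servo_tool([
  [[1,4,0],0.045,0],
  [[0.5,2,0],0,0],
  [[0,1,0],0,0],
  [[0,0,0],0,0],
  [[0,0,0],0,0],
])

```text
clock: 1.5
eef_pos: [385.3, -217.8, 374.6]
tcp_rot: [3.141, 0.001, 1.571]
contact_force: [-0.6, -1.3, 0.4]
opening: 0.293
```

```bash
cat >> h.py <<'E'
from scipy.spatial.transform import Rotation as Rn
def wrist():
    s=r.sense(); d=eyes.grab_frame('wrist')
    T=np.eye(4); T[:3,:3]=Rn.from_euler('xyz',s['tcp_rot']).as_matrix(); T[:3,3]=s['eef_pos']
    d['camera_from_world']=np.linalg.inv(T@d['hand_eye']); return d
E
python3 - <<'E'
from h import *
d=wrist(); save(d,'w1'); np.save('w1.npy',d,allow_pickle=True)
print(r.sense()['eef_pos'])
E
```

```text
[ 385.19390688 -218.29198289  374.47136934]
```

View pics/w1.png

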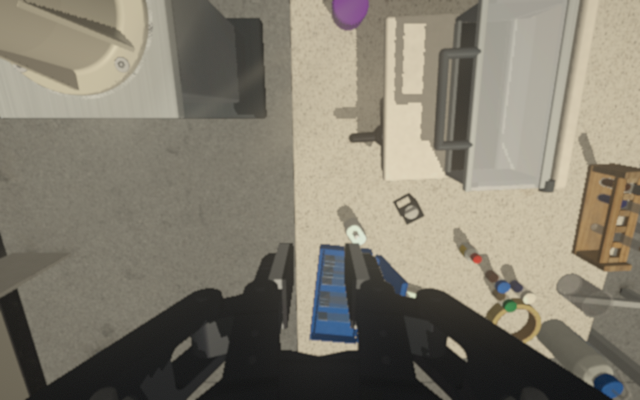

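```bash
python3 - <<'E'
from h import *
d=np.load('w1.npy',allow_pickle=True).item()
for n,u,v,z in [('ledgeL',388,16,85),('ledgeR',384,180,85),('barL',445,50,167),('barR',440,148,167),('tip',351,138,53),('armbase',382,138,53),('tally',355,234,45)]:
    print(n,plane(d,u,v,z).round(1),pt(d,u,v).round(1))
im=d['frame'][:,:,::-1]
cv2.imwrite('pics/w1c.png',cv2.resize(im[0:200,330:530],None,fx=3,fy=3,interpolation=cv2.INTER_CUBIC))
E
```

```text
ledgeL [475.5 -30.8  85. ] [492.3  -9.3  -0.5]
ledgeR [ 483.1 -247.4   85. ] [ 483.8 -248.2   81.7]
barL [523.7 -84.3 167. ] [522.2 -84.9 170.9]
barR [ 529.9 -190.4  167. ] [ 528.2 -189.9  171.3]
tip [ 435.4 -188.7   53. ] [ 434.8 -188.1   59.3]
armbase [ 483.  -188.7   53. ] [ 479.4 -187.1   71.1]
tally [ 447.7 -350.4   45. ] [ 448.3 -352.5   40. ]
```

View pics/w1c.png

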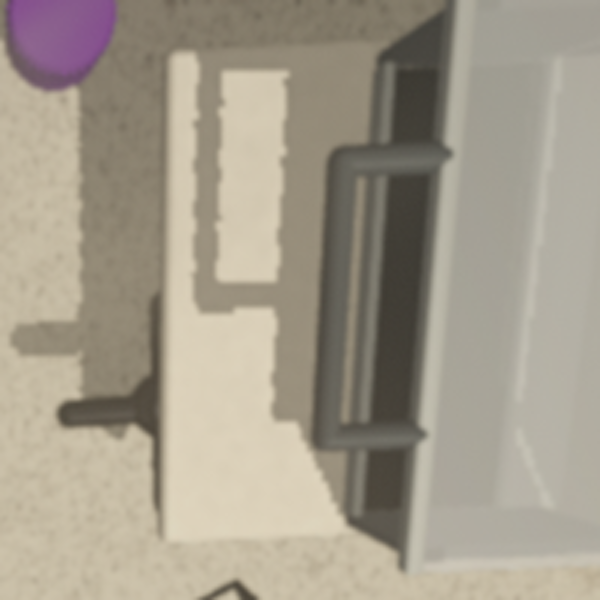

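Emit:
servo_tool([
  [[2,-0.2,-4],0,0],
  [[2,-0.2,-4],0,0],
  [[1.9,-0.1,-4],0,0],
  [[0,0,-4],0,0],
  [[0,0,-4],0,0],
])

```text
clock: 1.97
eef_pos: [440.8, -223.8, 180.4]
tcp_rot: [3.141, 0.001, 1.569]
contact_force: [0.4, 0.1, -0.9]
opening: 0.001
```

Emit:
servo_tool([
  [[0,0,-4],0,0],
  [[0,0,-4],0,0],
  [[0,0,-2],0,0],
  [[0,0,0],0,0],
  [[0,0,0],0,0],
])

```text
clock: 2.38
eef_pos: [439.6, -223.0, 81.6]
tcp_rot: [-3.139, -0.001, 1.569]
contact_force: [0.7, 0.4, 0.1]
opening: -0.004
```

Emit:
servo_tool([
  [[0.2,0,-1.5],0,0],
  [[0,0,-1.5],0,0],
  [[0,0.5,0],0,0],
  [[0,0.5,0],0,0],
  [[0,0.3,0],0,0],
])

```text
clock: 2.8
eef_pos: [443.3, -209.2, 54.0]
tcp_rot: [3.14, 0.001, 1.57]
contact_force: [-0.1, 0.1, 0.6]
opening: -0.001
```

Emit:
servo_tool([
  [[0,0.4,0],0,0],
  [[0,0.4,0],0,0],
  [[0,0.4,0],0,0],
  [[0,0.4,0],0,0],
  [[0,0,0],0,0],
])

```text
clock: 3.22
eef_pos: [442.4, -192.2, 52.5]
tcp_rot: [3.142, -0.0, 1.571]
contact_force: [-0.7, 0.2, 0.9]
opening: -0.002
```

```bash
python3 - <<'E'
from h import *
d=wrist(); save(d,'w2')
s=grab('scene');cv2.imwrite('pics/s2.png',cv2.resize(s['frame'][120:240,290:430,::-1],None,fx=4,fy=4,interpolation=cv2.INTER_CUBIC))
E
```

```text
(no output)
```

View pics/w2.png

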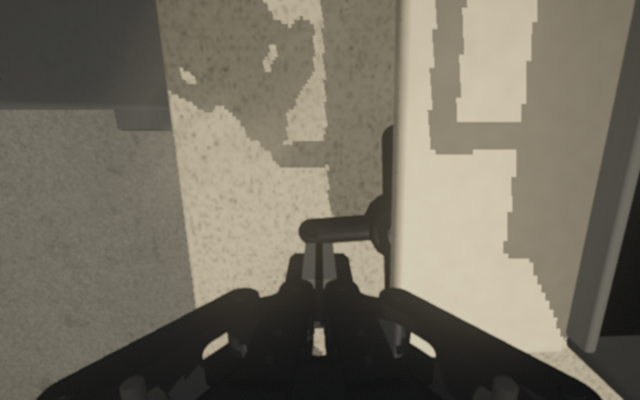

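View pics/s2.png

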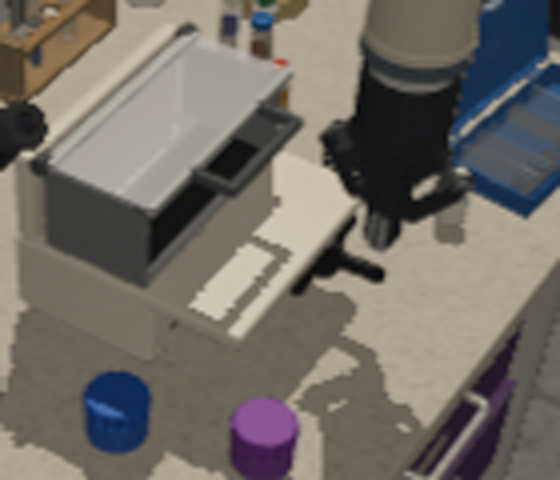

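Emit:
servo_tool([
  [[0.5,0,0],0,0],
  [[0.3,0.4,0],0,0],
  [[0,0.4,0],0,0],
  [[0,0.4,0],0,0],
  [[0,0.4,0],0,0],
])

```text
clock: 3.73
eef_pos: [450.3, -176.5, 52.2]
tcp_rot: [-3.141, -0.0, 1.571]
contact_force: [0.5, 0.4, 0.8]
opening: 0.002
```

Emit:
servo_tool([
  [[0,0.4,0],0,0],
  [[0,0.4,0],0,0],
  [[0,0.4,0],0,0],
  [[0,0.4,0],0,0],
  [[0,0.4,0],0,0],
])

```text
clock: 4.15
eef_pos: [450.4, -156.6, 52.3]
tcp_rot: [3.142, -0.0, 1.571]
contact_force: [-0.4, -0.7, 0.1]
opening: -0.002
```

```bash
python3 - <<'E'
from h import *
d=wrist(); save(d,'w3')
E
```

```text
(no output)
```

View pics/w3.png

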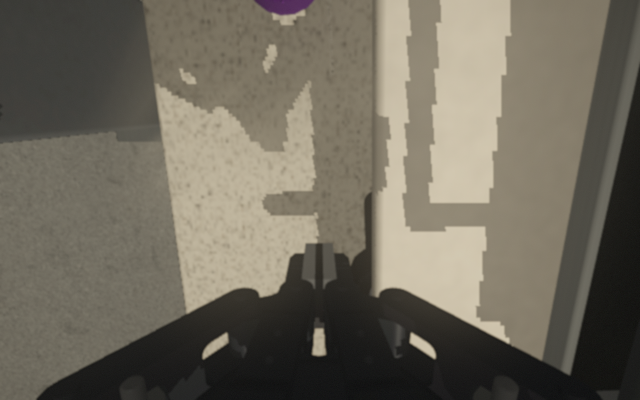

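```bash
python3 - <<'E'
from h import *
s=grab('scene');cv2.imwrite('pics/s3.png',cv2.resize(s['frame'][140:240,310:430,::-1],None,fx=6,fy=6,interpolation=cv2.INTER_CUBIC))
print(r.sense()['contact_force'],r.sense()['eef_pos'])
E
```

```text
[-0.19007838 -1.06884579 -0.73913637] [ 450.35382834 -156.42486719   52.32521497]
```

View pics/s3.png

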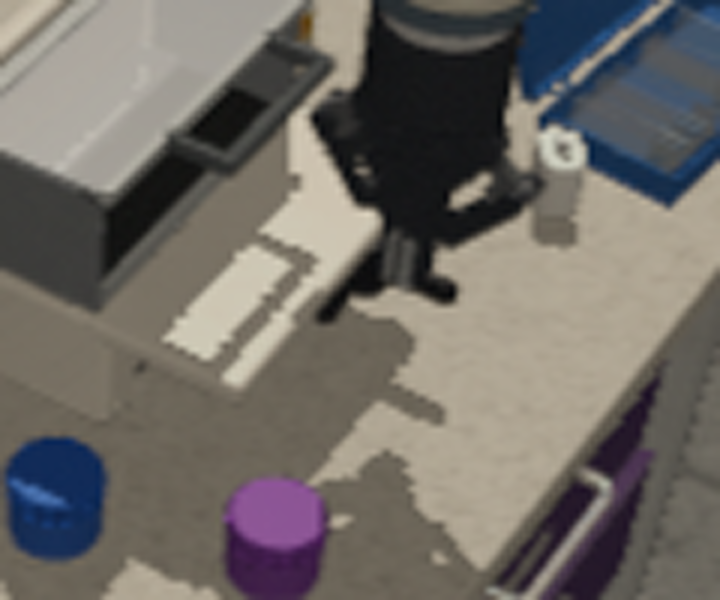

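```bash
python3 - <<'E'
from h import *
s=grab('scene')
def pr(d,p):
    c=d['camera_from_world']@np.append(p,1); return (d['cx']+f(d)*c[0]/c[2],d['cy']+f(d)*c[1]/c[2])
for n,p in [('tip of finger',(450,-156.5,41)),('armtip0',(434,-187,53)),('arm+y',(489,-128,53)),('axis',(489,-184,53)),('arm at 45cw',(450,-144,53)),('-45',(450,-222,53))]:
    u,v=pr(s,p); print(n,u,v,((u-310)*6,(v-140)*6))
P=cloud(s)
for u,v in [(384,188),(377,184),(365,192),(382,187)]: print(P[v,u].round())
d=wrist()
for n,p in [('tip of finger',(450,-156.5,41)),('armtip0',(434,-187,53)),('arm+y',(489,-128,53)),('axis',(489,-184,53)),('arm at 45cw',(450,-144,53)),('-45',(450,-222,53))]: print(n,pr(d,p))
E
```

```text
tip of finger 374.8553381699053 194.02171844055553 (np.float64(389.1320290194317), np.float64(324.1303106433332))
armtip0 384.2431983435424 188.25130066353643 (np.float64(445.4591900612545), np.float64(289.50780398121856))
arm+y 360.4246402932266 191.21321133647712 (np.float64(302.5478417593597), np.float64(307.2792680188627))
axis 369.2998091729832 181.88973269052724 (np.float64(355.7988550378992), np.float64(251.33839614316344))
arm at 45cw 373.34586035919455 193.52080842746008 (np.float64(380.0751621551673), np.float64(321.1248505647605))
-45 385.17961596790013 180.51665999180742 (np.float64(451.0776958074008), np.float64(243.0999599508445))
[ 433. -183.   57.]
[ 443. -143.   99.]
[ 475. -133.   54.]
[ 440. -180.   61.]
tip of finger (np.float64(317.40000095828765), np.float64(231.03644145043498))
armtip0 (np.float64(290.9664856840698), np.float64(285.4657807646148))
arm+y (np.float64(387.9541738035432), np.float64(190.89107463204195))
axis (np.float64(382.17286576527545), np.float64(280.99996248598364))
arm at 45cw (np.float64(317.28782643588534), np.float64(218.33101980450328))
-45 (np.float64(317.5123537738062), np.float64(334.013743137868))
```

```bash
python3 - <<'E'
from h import *
d=wrist(); P=cloud(d)
for v in (240,244,248,254,260,270,280): print(v,P[v,312].round(),P[v,327].round())
s=grab('scene');Q=cloud(s)
for v in range(180,194): print(v,Q[v,376].round(),Q[v,378].round())
E
```

```text
240 [ 446. -180.    0.] [ 457. -181.   -0.]
244 [ 448. -146.   84.] [ 455. -146.   85.]
248 [ 448. -146.   88.] [ 455. -146.   88.]
254 [ 448. -146.   95.] [ 455. -146.   95.]
260 [ 448. -146.  101.] [ 454. -146.  101.]
270 [ 448. -146.  109.] [ 454. -146.  109.]
280 [ 448. -147.  116.] [ 454. -147.  116.]
180 [ 93. 658. 886.] [ 444. -149.  111.]
181 [ 449. -145.  107.] [ 444. -151.  106.]
182 [ 449. -147.  102.] [ 444. -150.  102.]
183 [ 447. -144.  101.] [ 444. -152.   96.]
184 [ 447. -144.   96.] [ 442. -150.   95.]
185 [ 446. -145.   92.] [ 441. -147.   93.]
186 [ 446. -145.   87.] [ 440. -146.   90.]
187 [ 444. -144.   85.] [ 453. -180.   53.]
188 [ 480. -226.   -2.] [ 451. -176.   53.]
189 [ 476. -219.    1.] [ 472. -225.   -1.]
190 [ 475. -217.   -1.] [ 469. -221.   -1.]
191 [ 473. -214.   -3.] [ 467. -217.   -2.]
192 [ 470. -209.   -2.] [ 465. -214.   -3.]
193 [ 466. -202.    1.] [ 463. -210.   -4.]
```

Emit:
servo_tool([
  [[0,-2.5,0],0,0],
  [[0,-2.5,0],0,0],
  [[0,-1.5,0],0,0],
  [[0,0,0],0,0],
  [[0,0,-0.5],0,0],
])

```text
clock: 4.87
eef_pos: [450.8, -222.8, 47.7]
tcp_rot: [3.14, 0.0, 1.569]
contact_force: [-0.2, 0.9, 0.0]
opening: 0.0
```

Emit:
servo_tool([
  [[0,0,-1],0,0],
  [[0,0,-1],0,0],
  [[0,0,-1],0,0],
  [[0,0,-0.6],0,0],
  [[0,0,0],0,0],
])

```text
clock: 5.28
eef_pos: [447.4, -220.4, 9.3]
tcp_rot: [-3.136, -0.002, 1.572]
contact_force: [-6.5, 0.2, 2.5]
opening: -0.0
```

```bash
python3 - <<'E'
from h import *
d=wrist(); save(d,'w4'); P=cloud(d)
for v in (240,244,248,254,260): print(v,P[v,312].round(),P[v,327].round())
s=grab('scene');cv2.imwrite('pics/s4.png',cv2.resize(s['frame'][100:240,310:470,::-1],None,fx=5,fy=4,interpolation=cv2.INTER_CUBIC))
print(r.sense()['contact_force'],r.sense()['eef_pos'],r.sense()['wrist_torque'])
E
```

```text
240 [ 444. -226.   -2.] [ 453. -225.    1.]
244 [ 445. -210.   40.] [ 452. -210.   41.]
248 [ 445. -210.   45.] [ 452. -210.   45.]
254 [ 445. -210.   51.] [ 452. -210.   51.]
260 [ 445. -210.   58.] [ 452. -209.   58.]
[-7.26256319  0.41618577  1.38829225] [ 447.60682078 -220.42245812    9.66640921] [0.06525842 0.8193206  0.02081538]
```

View pics/w4.png

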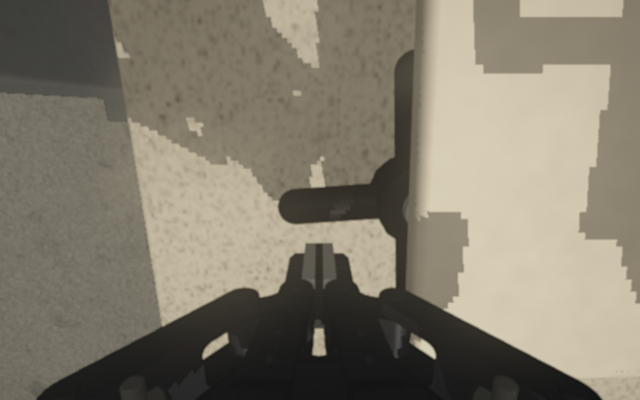

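View pics/s4.png

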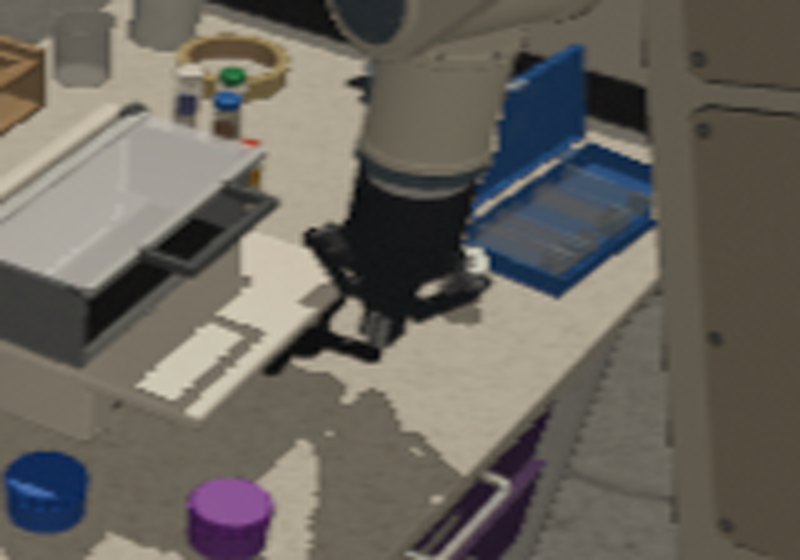

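Emit:
servo_tool([
  [[-0.8,0,1],0,0],
  [[-0.8,0,3],0,0],
  [[0,0,3],0.12,0],
  [[0,0,0],0.12,0],
  [[0,0,0],0.12,0],
])

```text
clock: 5.8
eef_pos: [435.5, -222.1, 82.4]
tcp_rot: [3.14, 0.002, 1.937]
contact_force: [0.4, 0.6, -0.8]
opening: 0.002
```

Emit:
servo_tool([
  [[0,0,0],0.12,0],
  [[0,0,0],0.12,0],
  [[0,0,0],0.12,0],
  [[0,0,0],0.12,0],
  [[0,0,0],0.12,0],
])

```text
clock: 6.22
eef_pos: [434.2, -221.3, 80.4]
tcp_rot: [-3.141, -0.001, 2.537]
contact_force: [-0.3, -0.6, -0.5]
opening: 0.0
```

Emit:
servo_tool([
  [[0,0,0],0.12,0],
  [[0,0,0],0.12,0],
  [[0,0,0],0.12,0],
  [[0,0,0],0.12,0],
  [[0,0,0],0.12,0],
])

```text
clock: 6.63
eef_pos: [434.2, -221.3, 80.4]
tcp_rot: [3.141, -0.001, 3.137]
contact_force: [0.5, 0.6, -0.6]
opening: -0.003
```

Emit:
servo_tool([
  [[1,0,-2],0,0],
  [[0.6,0,-2],0,0],
  [[0,0,-1.5],0,0],
  [[0,0,-1.2],0,0],
  [[0,0,0],0,0],
])

```text
clock: 7.05
eef_pos: [448.6, -220.6, 11.5]
tcp_rot: [3.139, -0.004, 3.132]
contact_force: [-1.1, -0.4, -0.5]
opening: 0.001
```

Emit:
servo_tool([
  [[0,0.5,0],0,0],
  [[0,0.5,0],0,0],
  [[0,0.4,0],0,0],
  [[0,0.4,0],0,0],
  [[0,0.4,0],0,0],
])

```text
clock: 7.47
eef_pos: [450.3, -199.8, 14.9]
tcp_rot: [-3.141, 0.0, 3.131]
contact_force: [-3.4, -4.0, 1.3]
opening: 0.003
```

Emit:
servo_tool([
  [[0,0.4,-0.3],0,0],
  [[0,0.4,-0.2],0,0],
  [[0,0.4,0],0,0],
  [[0,0.4,0],0,0],
  [[0,0.4,0],0,0],
])

```text
clock: 7.88
eef_pos: [450.6, -179.6, 9.3]
tcp_rot: [-3.142, 0.0, 3.131]
contact_force: [-0.5, -4.0, -0.1]
opening: 0.003
```

Emit:
servo_tool([
  [[0,0.4,0],0,0],
  [[0,0.4,0],0,0],
  [[0,0.4,0],0,0],
  [[0.1,0.4,0],0,0],
  [[0.1,0.4,0],0,0],
])

```text
clock: 8.3
eef_pos: [452.2, -159.5, 9.2]
tcp_rot: [3.141, -0.001, 3.131]
contact_force: [-0.6, -1.6, -0.2]
opening: 0.001
```

Emit:
servo_tool([
  [[0.1,0.4,0],0,0],
  [[0.1,0.4,0],0,0],
  [[0.1,0.4,0],0,0],
  [[0,0,0],0,0],
  [[0,0,0],0,0],
])

```text
clock: 8.72
eef_pos: [455.5, -147.6, 9.3]
tcp_rot: [3.141, -0.0, 3.131]
contact_force: [-0.7, -0.1, -0.7]
opening: 0.002
```

```bash
python3 - <<'E'
from h import *
d=wrist(); save(d,'w5')
s=grab('scene');cv2.imwrite('pics/s5.png',cv2.resize(s['frame'][120:240,310:450,::-1],None,fx=5,fy=5,interpolation=cv2.INTER_CUBIC))
E
```

```text
(no output)
```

View pics/w5.png

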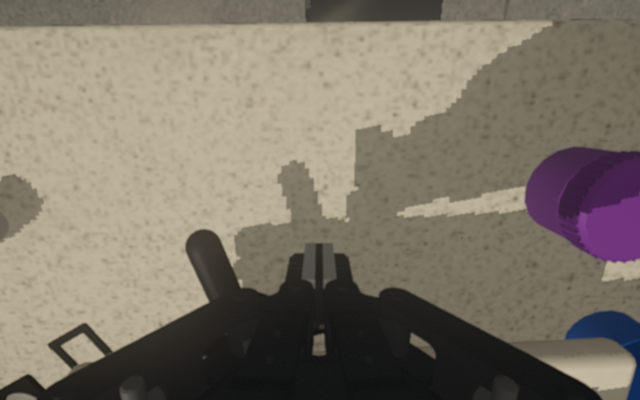

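View pics/s5.png

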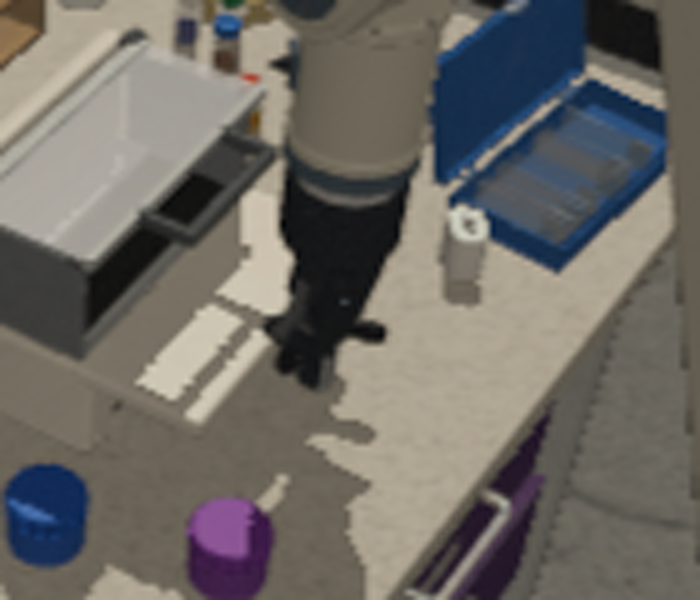

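```bash
cat >> h.py <<'E'
def ang(d,u,v,ax=(489.3,-183.6),yaw=0.045):
    p=plane(d,u,v,53); a=np.arctan2(-(p[1]-ax[1]),-(p[0]-ax[0]))-yaw
    a=np.arctan2(p[1]-ax[1],p[0]-ax[0])-yaw-np.pi
    return p.round(1),np.hypot(*(p[:2]-ax)).round(1),((a+np.pi)%(2*np.pi)-np.pi).round(3)
E
python3 - <<'E'
from h import *
d=wrist(); print(ang(d,201,236),ang(d,203,240),r.sense()['eef_pos'])
E
```

```text
(array([ 435.3, -198.4,   53. ]), np.float64(56.0), np.float64(0.222)) (array([ 437.2, -197.7,   53. ]), np.float64(54.0), np.float64(0.22)) [ 455.59633212 -148.01090256    9.35393948]
```

Emit:
servo_tool([
  [[-0.5,0,2],0,0],
  [[0,0,2],0,0],
  [[0,-3,0],0,0],
  [[0,-3,0],0,0],
  [[0,-2,0],0,0],
])

```text
clock: 9.28
eef_pos: [451.4, -230.2, 50.2]
tcp_rot: [-3.14, 0.002, 3.131]
contact_force: [0.8, 1.0, -0.8]
opening: -0.001
```

Emit:
servo_tool([
  [[0,0,0],0,0],
  [[0,0,-2],0,0],
  [[0,0,-2],0,0],
  [[0,0.3,0],0,0],
  [[0,0.5,0],0,0],
])

```text
clock: 9.7
eef_pos: [449.6, -219.3, 8.8]
tcp_rot: [3.14, -0.002, 3.13]
contact_force: [-0.5, -0.5, 0.6]
opening: 0.0
```

Emit:
servo_tool([
  [[0,0.4,0],0,0],
  [[0,0.4,0],0,0],
  [[0,0.3,0],0,0],
  [[0,0.3,0],0,0],
  [[0,0.3,0],0,0],
])

```text
clock: 10.12
eef_pos: [451.0, -205.2, 10.2]
tcp_rot: [-3.137, 0.002, 3.134]
contact_force: [-10.8, -36.6, -2.6]
opening: -0.001
```

Emit:
servo_tool([
  [[0,-0.5,0],0,0],
  [[0,-1.5,0],0,0],
  [[0,0,0],0,0],
])

```text
clock: 10.37
eef_pos: [451.5, -224.3, 10.0]
tcp_rot: [-3.141, 0.002, 3.13]
contact_force: [1.2, 0.3, 0.5]
opening: 0.0
```

```bash
python3 - <<'E'
from h import *
d=wrist(); save(d,'w6');print(r.sense()['eef_pos'],r.sense()['contact_force'])
s=grab('scene');cv2.imwrite('pics/s6.png',cv2.resize(s['frame'][120:240,310:450,::-1],None,fx=5,fy=5,interpolation=cv2.INTER_CUBIC))
E
```

```text
[ 451.10211048 -223.47476621    9.83630138] [-0.19184336  0.35072149  0.64173617]
```

View pics/w6.png

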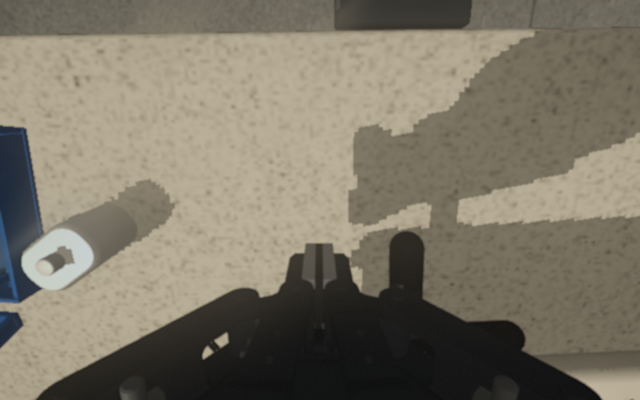

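View pics/s6.png

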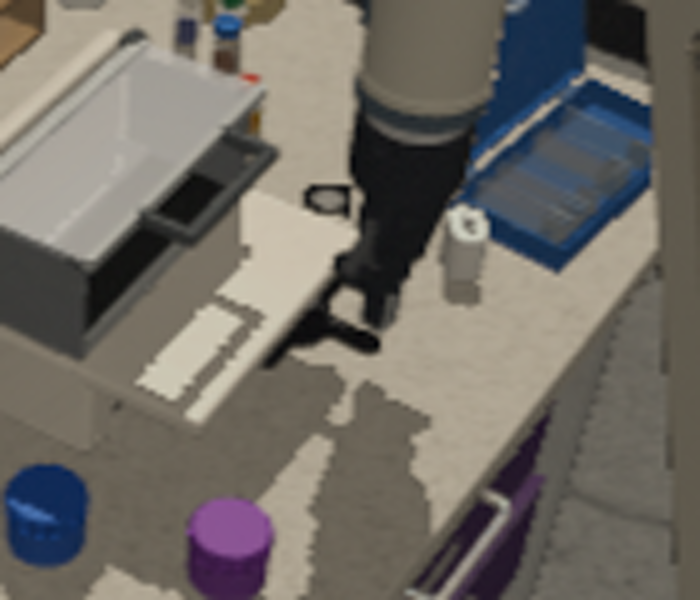

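```bash
python3 - <<'E'
from h import *
d=wrist(); print(ang(d,406,238),ang(d,406,250),d['frame'].shape)
E
```

```text
(array([ 432.5, -185.4,   53. ]), np.float64(56.8), np.float64(-0.013)) (array([ 438.1, -185.1,   53. ]), np.float64(51.2), np.float64(-0.016)) (400, 640, 3)
```

Emit:
servo_tool([
  [[-0.3,0,3],0,1],
  [[0,0,4],0,2],
  [[0,0,4],-0.12,2.5],
  [[0,0,4],-0.12,2.5],
  [[0,0,4],-0.12,2.5],
])

```text
clock: 10.93
eef_pos: [446.9, -221.9, 201.2]
tcp_rot: [3.141, -0.0, 2.765]
contact_force: [0.6, -0.4, 0.7]
opening: 0.291
```

Emit:
servo_tool([
  [[1,1,2],-0.12,2.5],
  [[1,1,1],-0.12,2.5],
  [[1,1,0],-0.12,2.5],
  [[1,1,0],-0.12,2.5],
  [[1,1,0],-0.12,2.5],
])

```text
clock: 11.35
eef_pos: [497.7, -171.6, 229.7]
tcp_rot: [3.141, 0.0, 2.165]
contact_force: [0.4, -0.6, -0.3]
opening: 0.292
```

Emit:
servo_tool([
  [[1,1,0],-0.12,2.5],
  [[1,1,0],-0.12,2.5],
  [[0.5,1,0],-0.12,2.5],
  [[0,0.5,0],-0.12,2.5],
  [[0,0,0],-0.072,2.5],
])

```text
clock: 11.77
eef_pos: [522.4, -136.0, 229.1]
tcp_rot: [-3.141, -0.001, 1.614]
contact_force: [1.0, -0.3, -0.3]
opening: 0.296
```

```bash
python3 - <<'E'
from h import *
print(r.sense()['eef_pos'],r.sense()['tcp_rot'],r.sense()['opening'])
d=wrist(); save(d,'w7'); P=cloud(d)
for v in range(225,275,5): print(v,[P[v,u].round() for u in (280,290,300,310,330,340,350)])
E
```

```text
[ 522.36982646 -136.00597342  229.07937509] [-3.14102710e+00 -8.83838078e-04  1.61369071e+00] 0.2958259036264775
225 [array([ 484., -183.,   85.]), array([ 494., -183.,   84.]), array([ 505., -183.,   85.]), array([ 515., -182.,   85.]), array([ 537., -182.,   83.]), array([ 547., -181.,   85.]), array([ 558., -180.,   85.])]
230 [array([ 484., -189.,   85.]), array([ 494., -188.,   86.]), array([ 505., -188.,   85.]), array([ 516., -188.,   85.]), array([ 537., -187.,   85.]), array([ 548., -187.,   84.]), array([ 558., -186.,   85.])]
235 [array([ 484., -195.,   85.]), array([ 494., -194.,   85.]), array([ 505., -194.,   85.]), array([ 516., -193.,   85.]), array([ 537., -192.,   87.]), array([ 548., -193.,   84.]), array([ 559., -192.,   84.])]
240 [array([ 484., -201.,   83.]), array([ 494., -200.,   85.]), array([ 505., -200.,   85.]), array([ 516., -199.,   85.]), array([ 538., -199.,   85.]), array([ 548., -198.,   85.]), array([ 559., -198.,   85.])]
245 [array([ 504., -127.,  260.]), array([ 509., -126.,  261.]), array([ 505., -206.,   83.]), array([ 516., -205.,   85.]), ar
[... 462 characters left out ...]
y([ 549., -216.,   85.]), array([ 536., -125.,  272.])]
260 [array([ 506., -125.,  279.]), array([ 510., -128.,  272.]), array([ 506., -224.,   85.]), array([ 517., -223.,   85.]), array([ 534., -182.,  164.]), array([ 542., -182.,  164.]), array([ 535., -125.,  278.])]
265 [array([ 506., -126.,  282.]), array([ 510., -130.,  274.]), array([ 506., -230.,   85.]), array([ 517., -229.,   85.]), array([ 534., -183.,  170.]), array([ 542., -183.,  171.]), array([ 535., -125.,  281.])]
270 [array([ 507., -126.,  285.]), array([ 510., -132.,  274.]), array([ 506., -236.,   84.]), array([ 517., -235.,   85.]), array([ 534., -187.,  172.]), array([ 542., -186.,  174.]), array([ 535., -125.,  286.])]
```

View pics/w7.png

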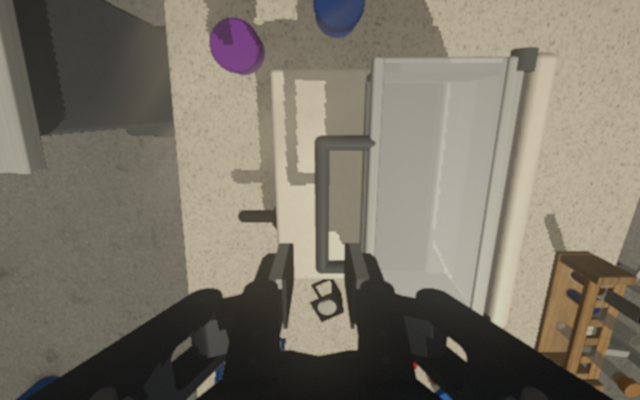

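```bash
python3 - <<'E'
from h import *
d=wrist(); P=cloud(d)
for u,v in [(321,150),(321,240),(322,200),(322,138),(322,268)]: print(plane(d,u,v,167).round(1),P[v,u].round(1))
g=d['frame'].sum(2)
for v in (160,200,230): print(g[v,305:345])
for u,v in [(277,70),(277,215)]: print(plane(d,u,v,85).round(1))
E
```

```text
[522.5 -93.  167. ] [522.5 -92.4 172.5]
[ 525.5 -164.   167. ] [ 525.3 -161.6  172.6]
[ 524.9 -131.   167. ] [ 524.8 -129.6  171.8]
[522.9 -84.4 167. ] [522.9 -84.1 170.4]
[ 527.3 -188.7  167. ] [ 527.1 -185.6  172.7]
[575 575 575 575 574 575 578 579 556 467 323 234 231 244 253 260 268 275
 276 272 265 260 252 267 322 366 380 379 378 384 383 383 383 382 383 381
 380 379 381 380]
[574 574 576 576 576 577 576 579 566 503 367 244 222 240 249 262 269 280
 287 278 270 260 251 265 319 370 384 386 382 384 384 387 384 387 387 386
 384 383 381 380]
[567 569 572 572 572 572 572 572 574 548 438 285 225 236 247 260 269 284
 294 288 272 262 251 285 359 393 396 397 394 397 397 395 380 371 371 373
 372 373 376 378]
[479.9 -31.4  85. ]
[ 480.1 -172.8   85. ]
```

Emit:
servo_tool([
  [[0.3,0,-3],0,2.5],
  [[0,0,-3],0,2.5],
  [[0,0,-1.5],0,2.5],
  [[0,0,0],0,2.5],
  [[0,0,0],0,2.5],
])

```text
clock: 12.28
eef_pos: [524.9, -137.7, 154.0]
tcp_rot: [-3.14, -0.001, 1.621]
contact_force: [0.3, -0.4, 1.1]
opening: 0.293
```

Emit:
servo_tool([
  [[0,0,-1],0,2.5],
  [[0,0,-1],0,2.5],
  [[0,0,-0.7],0,2.5],
  [[0,0,0],0,2.5],
  [[0,0,0],0,2.5],
])

```text
clock: 12.7
eef_pos: [525.2, -138.0, 127.0]
tcp_rot: [-3.141, -0.0, 1.619]
contact_force: [0.8, 0.5, 0.6]
opening: 0.291
```

```bash
python3 - <<'E'
from h import *
print(r.sense()['eef_pos'],r.sense()['contact_force'],r.sense()['opening'])
d=wrist(); save(d,'w8')
E
```

```text
[ 525.18173182 -137.954854    127.0131429 ] [0.75989492 0.50487331 0.57426946] 0.29105373429147186
```

View pics/w8.png

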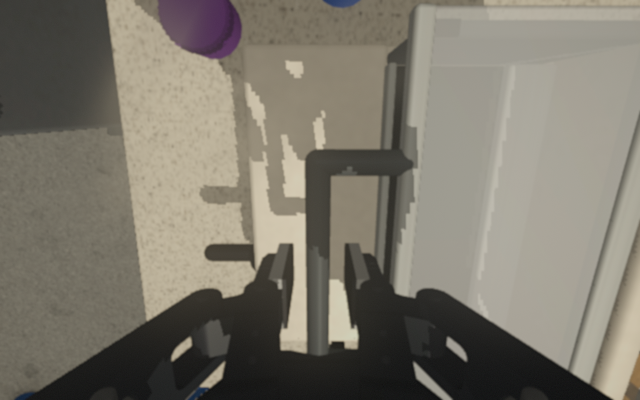

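Emit:
servo_tool([
  [[0,0,0],0,0.5],
  [[0,0,0],0,0.5],
  [[0,0,0],0,0.5],
  [[0,0,0],0,0.5],
], squeeze=30)

```text
clock: 13.08
eef_pos: [524.7, -138.1, 127.7]
tcp_rot: [-3.14, 0.0, 1.619]
contact_force: [-5.5, -0.4, 5.7]
opening: 0.112
```

```bash
cat > arc.py <<'E'
import sys,numpy as np
a,b,n=float(sys.argv[1]),float(sys.argv[2]),int(sys.argv[3])
p=np.linspace(a,b,n+1)
X=-13.6*np.cos(p);Z=13.6*np.sin(p)
for i in range(n): print(round(X[i+1]-X[i],2),round(.045*(X[i+1]-X[i]),2),round(Z[i+1]-Z[i],2))
E
python3 arc.py 0 0.15 5; echo; python3 arc.py .15 .4 5; echo; python3 arc.py .4 .7 5; echo;  python3 arc.py .7 1 5; echo;  python3 arc.py 1 1.3 5;echo;  python3 arc.py 1.3 1.6 5
```

```text
0.01 0.0 0.41
0.02 0.0 0.41
0.03 0.0 0.41
0.04 0.0 0.41
0.05 0.0 0.4

0.12 0.01 0.67
0.15 0.01 0.66
0.18 0.01 0.65
0.22 0.01 0.64
0.25 0.01 0.63

0.34 0.02 0.74
0.38 0.02 0.72
0.43 0.02 0.7
0.47 0.02 0.67
0.51 0.02 0.64

0.54 0.02 0.61
0.58 0.03 0.57
0.61 0.03 0.54
0.64 0.03 0.5
0.67 0.03 0.46

0.7 0.03 0.42
0.72 0.03 0.38
0.74 0.03 0.33
0.76 0.03 0.29
0.78 0.04 0.24

0.79 0.04 0.19
0.8 0.04 0.15
0.81 0.04 0.1
0.81 0.04 0.05
0.82 0.04 0.0
```

Emit:
servo_tool([
  [[0.01,0,0.41],0,0.5],
  [[0.02,0,0.41],0,0.5],
  [[0.03,0,0.41],0,0.5],
  [[0.04,0,0.41],0,0.5],
  [[0.05,0,0.4],0,0.5],
])

```text
clock: 13.5
eef_pos: [526.0, -138.0, 147.7]
tcp_rot: [-3.14, -0.0, 1.619]
contact_force: [-5.7, -2.5, -3.8]
opening: 0.111
```

Emit:
servo_tool([
  [[0.12,0,0.67],0,0.5],
  [[0.15,0,0.66],0,0.5],
  [[0.18,0,0.65],0,0.5],
  [[0.22,0,0.64],0,0.5],
  [[0.25,0.01,0.63],0,0.5],
])

```text
clock: 13.92
eef_pos: [534.4, -137.6, 180.3]
tcp_rot: [-3.138, -0.001, 1.619]
contact_force: [-9.3, -1.6, -1.2]
opening: 0.114
```

Emit:
servo_tool([
  [[0.34,0.02,0.74],0,0.5],
  [[0.38,0.02,0.72],0,0.5],
  [[0.43,0.02,0.7],0,0.5],
  [[0.47,0.02,0.67],0,0.5],
  [[0.51,0.02,0.64],0,0.5],
])

```text
clock: 14.33
eef_pos: [553.8, -136.7, 215.4]
tcp_rot: [-3.134, -0.001, 1.619]
contact_force: [-17.6, -1.1, 7.3]
opening: 0.113
```

```bash
python3 - <<'E'
from h import *
print(r.sense()['eef_pos'],r.sense()['contact_force'],r.sense()['opening'])
s=grab('scene');cv2.imwrite('pics/s9.png',cv2.resize(s['frame'][80:240,270:450,::-1],None,fx=4,fy=4,interpolation=cv2.INTER_CUBIC))
E
```

```text
[ 553.84675859 -136.69529399  215.37757494] [-17.56923345  -1.10835235   7.32333627] 0.11296018360642654
```

View pics/s9.png

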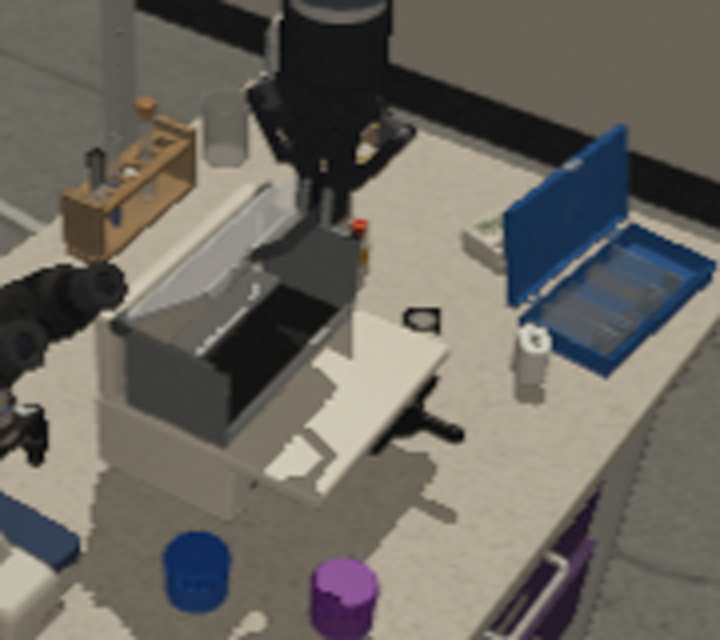

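Emit:
servo_tool([
  [[0.46,0.02,0.66],0,0.5],
  [[0.5,0.03,0.62],0,0.5],
  [[0.53,0.03,0.59],0,0.5],
  [[0.59,0.03,0.54],0,0.5],
  [[0.62,0.03,0.5],0,0.5],
])

```text
clock: 14.8
eef_pos: [583.9, -135.3, 245.1]
tcp_rot: [-3.14, -0.0, 1.619]
contact_force: [-6.7, -0.9, 0.4]
opening: 0.111
```

Emit:
servo_tool([
  [[0.7,0.03,0.42],0,0.5],
  [[0.72,0.03,0.38],0,0.5],
  [[0.74,0.03,0.33],0,0.5],
  [[0.76,0.03,0.29],0,0.5],
  [[0.78,0.04,0.24],0,0.5],
])

```text
clock: 15.22
eef_pos: [621.6, -133.6, 262.6]
tcp_rot: [3.141, -0.0, 1.619]
contact_force: [-3.6, 0.0, 0.5]
opening: 0.11
```

Emit:
servo_tool([
  [[0.79,0.04,0.19],0,0.5],
  [[0.8,0.04,0.15],0,0.5],
  [[0.81,0.04,0.1],0,0.5],
  [[0.81,0.04,0.05],0,0.5],
  [[0.82,0.04,0],0,0.5],
])

```text
clock: 15.63
eef_pos: [662.7, -131.8, 266.7]
tcp_rot: [3.14, 0.0, 1.619]
contact_force: [-4.0, -0.7, 6.8]
opening: 0.111
```

```bash
python3 arc.py 1.6 1.75 5; echo; python3 arc.py 1.75 1.9 10
```

```text
0.41 0.02 -0.02
0.41 0.02 -0.03
0.41 0.02 -0.04
0.4 0.02 -0.05
0.4 0.02 -0.07

0.2 0.01 -0.04
0.2 0.01 -0.04
0.2 0.01 -0.04
0.2 0.01 -0.05
0.2 0.01 -0.05
0.2 0.01 -0.05
0.2 0.01 -0.06
0.2 0.01 -0.06
0.19 0.01 -0.06
0.19 0.01 -0.06
```

Emit:
servo_tool([
  [[0.41,0.02,0.05],0,0.5],
  [[0.41,0.02,0.02],0,0.5],
  [[0.41,0.02,-0.02],0,0.5],
  [[0.4,0.02,-0.05],0,0.5],
  [[0.4,0.02,-0.07],0,0.5],
])

```text
clock: 16.05
eef_pos: [682.5, -130.8, 264.9]
tcp_rot: [3.141, -0.0, 1.619]
contact_force: [-4.1, -0.2, 4.2]
opening: 0.112
```

Emit:
servo_tool([
  [[0.2,0.01,-0.04],0,0.5],
  [[0.2,0.01,-0.04],0,0.5],
  [[0.2,0.01,-0.04],0,0.5],
  [[0.2,0.01,-0.05],0,0.5],
  [[0.2,0.01,-0.05],0,0.5],
])

```text
clock: 16.47
eef_pos: [692.1, -130.4, 262.5]
tcp_rot: [-3.141, -0.0, 1.619]
contact_force: [-3.9, 0.4, 3.1]
opening: 0.112
```

Emit:
servo_tool([
  [[0.2,0.01,-0.05],0,0.5],
  [[0.2,0.01,-0.06],0,0.5],
  [[0.2,0.01,-0.06],0,0.5],
  [[0.19,0.01,-0.06],0,0.5],
  [[0.15,0.01,-0.05],0,0.5],
])

```text
clock: 16.88
eef_pos: [701.7, -129.9, 259.7]
tcp_rot: [-3.142, 0.0, 1.619]
contact_force: [-2.6, -0.0, 4.4]
opening: 0.118
```

Emit:
servo_tool([
  [[0.12,0.01,-0.04],0,0.5],
  [[0.12,0.01,-0.04],0,0.5],
  [[0.12,0.01,-0.04],0,0.5],
])

```text
clock: 17.13
eef_pos: [704.5, -129.8, 258.7]
tcp_rot: [-3.14, 0.0, 1.619]
contact_force: [-10.2, -1.3, 9.9]
opening: 0.112
```

Emit:
servo_tool([
  [[0.12,0.01,-0.02],0,0.5],
  [[0,0,0.1],0,0.5],
])

```text
clock: 17.3
eef_pos: [704.3, -129.8, 258.8]
tcp_rot: [-3.137, -0.0, 1.619]
contact_force: [-7.3, -0.5, -1.2]
opening: 0.114
```

```bash
python3 - <<'E'
from h import *
print(r.sense()['eef_pos'],r.sense()['contact_force'],r.sense()['opening'])
s=grab('scene');cv2.imwrite('pics/s10.png',cv2.resize(s['frame'][60:220,270:450,::-1],None,fx=4,fy=4,interpolation=cv2.INTER_CUBIC))
E
```

```text
[ 704.2996171  -129.79184982  258.83542099] [-7.26275572 -0.49491414 -1.22011804] 0.11416650116030834
```

View pics/s10.png

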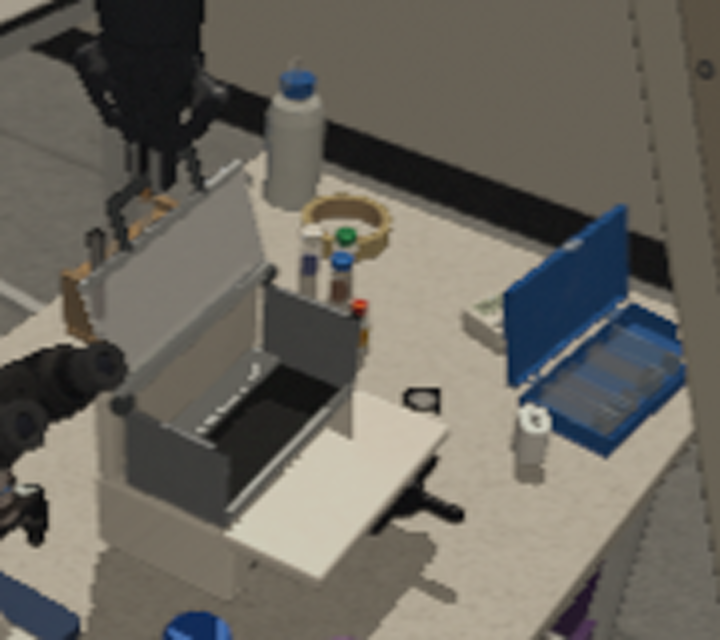

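Emit:
servo_tool([
  [[0,0,0],0,3],
  [[0,0,0],0,3],
  [[0,0,1],0,3],
  [[0,0,3],0,3],
  [[0,0,4],0,3],
])

```text
clock: 17.77
eef_pos: [705.1, -129.0, 337.3]
tcp_rot: [-3.136, -0.002, 1.619]
contact_force: [0.2, -0.7, 0.3]
opening: 0.353
```

```bash
python3 - <<'E'
from h import *
print(r.sense()['eef_pos'],r.sense()['contact_force'],r.sense()['opening'])
d=wrist(); save(d,'w11')
t=grab('top'); save(t,'t11'); P=cloud(t)
im=t['frame'].astype(int)
# dark caps at z~45
m=((im.max(2)<60)&(P[...,2]>30)&(P[...,2]<60)&(P[...,0]>380)&(P[...,0]<700)&(P[...,1]>-20)&(P[...,1]<600)).astype('uint8')
n,l,st,c=cv2.connectedComponentsWithStats(m)
for i in range(1,n):
    if st[i,4]>40: print(st[i],c[i].round(1),plane(t,*c[i],45).round(1))
E
```

```text
[ 705.1314826  -129.04268036  337.30972604] [ 0.23766356 -0.67547952  0.26465495] 0.35299363160777897
[230 163  17  12  54] [238.8 167.4] [657.7 376.5  45. ]
[260 223  14  14 150] [266.4 229.7] [437.  269.5  45. ]
[301 227  13  12 121] [307.2 232.4] [431.4 124.3  45. ]
```

View pics/w11.png

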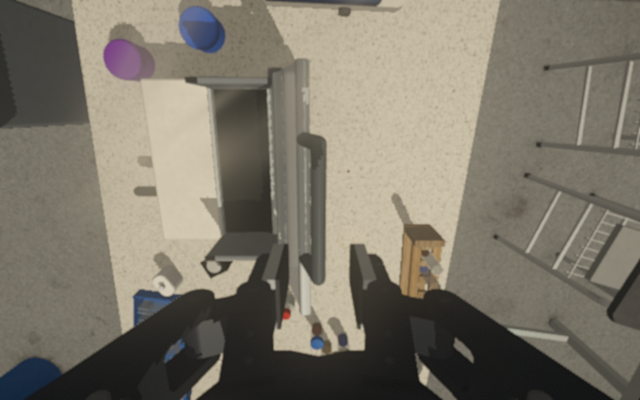

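View pics/t11.png

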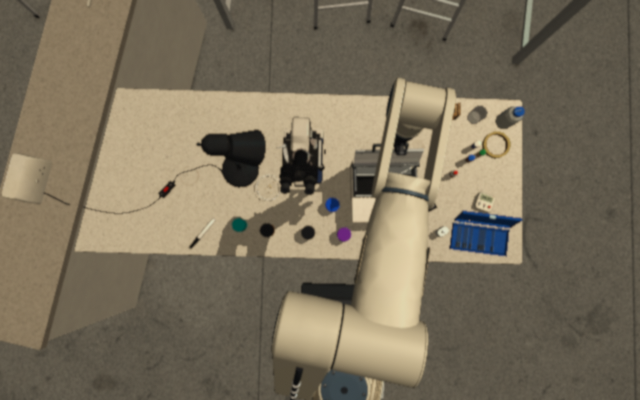

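Emit:
servo_tool([
  [[-2,0,0.5],0,8.5],
  [[-4,0,0],0,8.5],
  [[-4,2,0],0,8.5],
  [[-4,3,0],0,8.5],
  [[-4,4,0],0,8.5],
])

```text
clock: 18.28
eef_pos: [544.7, -56.5, 345.1]
tcp_rot: [3.14, 0.0, 1.617]
contact_force: [0.1, 1.0, 0.8]
opening: 0.991
```

Emit:
servo_tool([
  [[-3,4,0],0,8.5],
  [[-3,4,-1],0,8.5],
  [[-2,4,-3],0,8.5],
  [[-1,2,-3],0,8.5],
  [[0,0,-2],0,8.5],
])

```text
clock: 18.7
eef_pos: [469.4, 63.8, 262.5]
tcp_rot: [3.14, -0.002, 1.621]
contact_force: [0.5, -1.4, -0.5]
opening: 0.996
```

```bash
python3 - <<'E'
from h import *
print(r.sense()['eef_pos'],r.sense()['contact_force'],r.sense()['opening'])
d=wrist(); save(d,'w12');P=cloud(d)
for v in range(235,290,5): print(v,[P[v,u].round() for u in (210,216,222,416,422,428)])
E
```

```text
[469.36844767  63.77254648 262.46301999] [ 0.46323254 -1.43519317 -0.45338096] 0.9955649193146051
235 [array([  19., -414., -848.]), array([  45., -413., -849.]), array([  72., -410., -846.]), array([609., -24.,  28.]), array([618., -24.,  27.]), array([626., -23.,  28.])]
240 [array([  18., -438., -849.]), array([  46., -434., -843.]), array([  71., -435., -847.]), array([604., -24.,  46.]), array([612., -23.,  46.]), array([620., -23.,  46.])]
245 [array([  15., -464., -853.]), array([  42., -462., -852.]), array([  69., -460., -850.]), array([599., -24.,  61.]), array([607., -24.,  62.]), array([614., -23.,  62.])]
250 [array([  14., -488., -853.]), array([  43., -482., -844.]), array([  69., -483., -848.]), array([594., -24.,  77.]), array([601., -24.,  78.]), array([609., -24.,  77.])]
255 [array([421.,  72., 305.]), array([425.,  73., 307.]), array([427.,  72., 305.]), array([512.,  76., 305.]), array([515.,  76., 305.]), array([517.,  77., 306.])]
260 [array([466., 135., 431.]), array([426.,  72., 310.]), array([427.,  70., 306.]), array([512.,  75., 307.]), array([513.,  76.,
[... 170 characters left out ...]
5.]), array([514.,  77., 315.])]
270 [array([426.,  72., 319.]), array([427.,  70., 314.]), array([427.,  65., 307.]), array([512.,  70., 308.]), array([512.,  74., 315.]), array([512.,  77., 319.])]
275 [array([426.,  71., 320.]), array([427.,  68., 315.]), array([427.,  64., 308.]), array([512.,  69., 309.]), array([512.,  72., 316.]), array([511.,  76., 323.])]
280 [array([427.,  69., 321.]), array([427.,  66., 315.]), array([427.,  61., 308.]), array([512.,  66., 310.]), array([511.,  71., 317.]), array([511.,  74., 323.])]
285 [array([427.,  67., 322.]), array([427.,  64., 316.]), array([427.,  59., 309.]), array([512.,  64., 309.]), array([512.,  68., 317.]), array([512.,  72., 323.])]
```

View pics/w12.png

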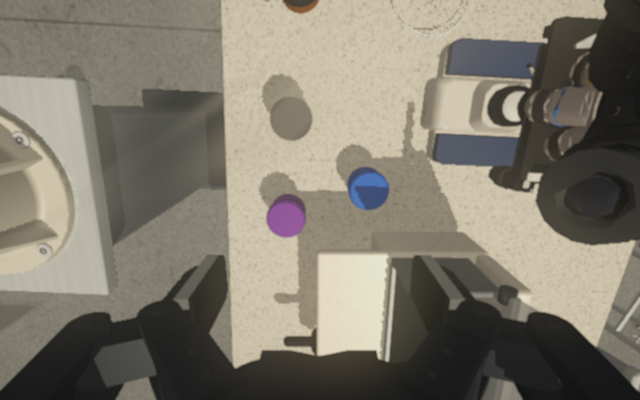

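```bash
python3 - <<'E'
from h import *
d=wrist()
print(plane(d,291,117,45),pt(d,291,117),pt(d,291,125),plane(d,270,117,45)[:2],plane(d,312,117,45)[:2])
im=d['frame'][60:180,220:400,::-1]; cv2.imwrite('pics/w12c.png',cv2.resize(im,None,fx=4,fy=4))
E
```

```text
[432.43314303 123.54334299  45.        ] [432.34700668 123.51602512  44.00959523] [432.55462164 114.33573762  43.78521881] [407.75798829 122.31205685] [457.09802692 124.77411661]
```

View pics/w12c.png

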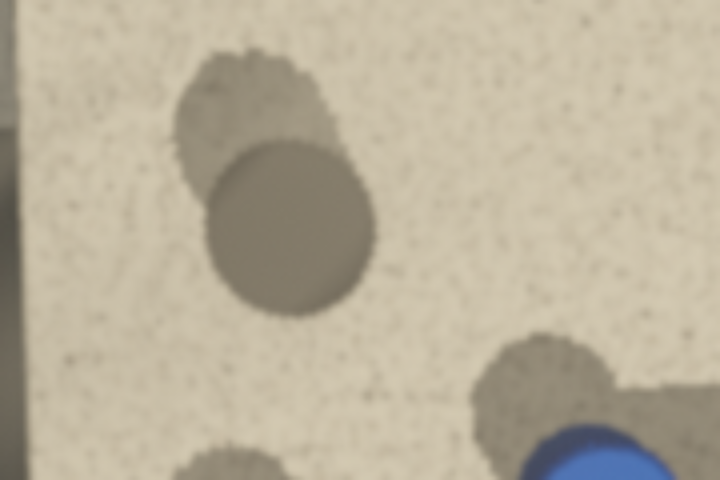

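Emit:
servo_tool([
  [[-1.8,3,-2],0,8.5],
  [[-1.8,2.95,-3],0,8.5],
  [[0,0,-4],0,8.5],
  [[0,0,-4],0,8.5],
  [[0,0,-3],0,8.5],
])

```text
clock: 19.22
eef_pos: [438.1, 117.8, 105.3]
tcp_rot: [3.139, -0.0, 1.619]
contact_force: [-0.5, 0.3, -0.8]
opening: 0.993
```

```bash
python3 - <<'E'
from h import *
print(r.sense()['eef_pos'],r.sense()['contact_force'],r.sense()['opening'])
d=wrist(); save(d,'w13')
E
```

```text
[438.13536753 117.77465851 105.30517578] [-0.46012669  0.3496796  -0.75147679] 0.9931360303960963
```

View pics/w13.png

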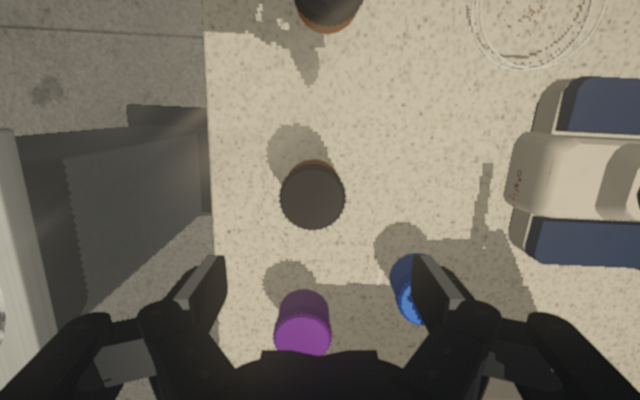

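```bash
python3 - <<'E'
from h import *
d=wrist()
print(plane(d,312,196,45),plane(d,280,196,45),plane(d,344,196,45))
E
```

```text
[429.82647248 126.66187754  45.        ] [406.13798235 125.52402053  45.        ] [453.49384148 127.79872001  45.        ]
```

Emit:
servo_tool([
  [[-0.75,0.75,-2],0,8.5],
  [[0,0,-3],0,8.5],
  [[0,0,-3],0,8.5],
  [[0,0,-2],0,8.5],
  [[0,0,0],0,8.5],
])

```text
clock: 19.73
eef_pos: [430.1, 124.7, 5.2]
tcp_rot: [-3.14, 0.0, 1.618]
contact_force: [-0.5, -0.5, 0.6]
opening: 0.991
```

```bash
python3 - <<'E'
from h import *
print(r.sense()['eef_pos'],r.sense()['contact_force'],r.sense()['opening'])
d=wrist(); save(d,'w14'); P=cloud(d); print(P[290,305:330:6].round(), P[256,218],P[256,422])
E
```

```text
[430.14965671 124.68900344   5.18201058] [-0.5316115  -0.50264253  0.56443769] 0.9910398865354605
[[425. 115.  45.]
 [427. 116.  45.]
 [430. 116.  45.]
 [433. 115.  44.]
 [436. 116.  45.]] [386.00577628 132.94400451  48.54560247] [474.81916192 137.60740889  49.60357353]
```

View pics/w14.png

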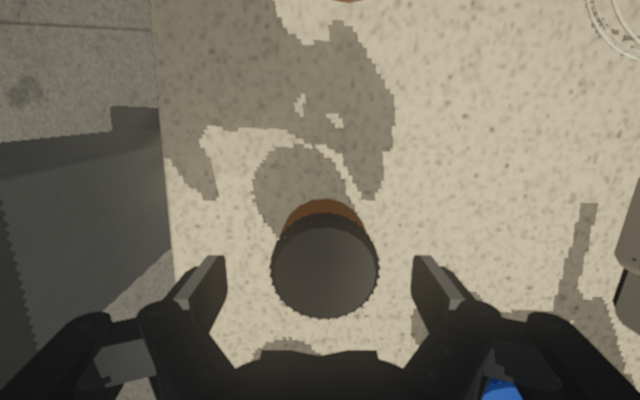

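Emit:
servo_tool([
  [[0.1,0,-1.2],0,8.5],
  [[0,0,-1],0,8.5],
  [[0,0,0],0,4.5],
  [[0,0,0],0,4.5],
  [[0,0,0],0,4.5],
], squeeze=35)

```text
clock: 20.2
eef_pos: [431.3, 125.1, -15.1]
tcp_rot: [3.14, -0.0, 1.619]
contact_force: [-4.5, -0.5, 27.5]
opening: 0.604
```

Emit:
servo_tool([
  [[0,0,0],0,4.5],
  [[0,0,0],0,4.5],
  [[0,0,0.5],0,4.5],
  [[0,0,0.8],0,4.5],
  [[0,0,0.8],0,4.5],
])

```text
clock: 20.62
eef_pos: [430.3, 124.9, 5.7]
tcp_rot: [-3.141, 0.0, 1.619]
contact_force: [0.1, -0.1, -0.6]
opening: 0.598
```

```bash
python3 - <<'E'
from h import *
print(r.sense()['eef_pos'],r.sense()['contact_force'],r.sense()['opening'])
d=wrist(); save(d,'w15'); P=cloud(d); print(P[285,312:330:6].round())
s=grab('scene');cv2.imwrite('pics/s15.png',cv2.resize(s['frame'][180:300,250:400,::-1],None,fx=5,fy=5,interpolation=cv2.INTER_CUBIC))
E
```

```text
[430.28987254 124.91177685   5.70884268] [ 0.12337266 -0.13338553 -0.56496106] 0.5979775870041063
[[428. 131.  65.]
 [430. 131.  65.]
 [432. 131.  65.]]
```

View pics/w15.png

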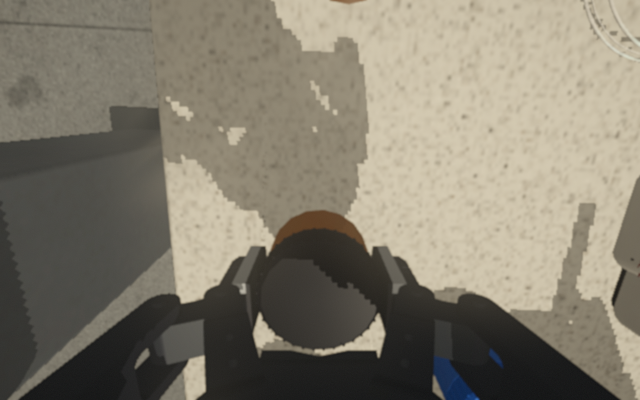

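View pics/s15.png

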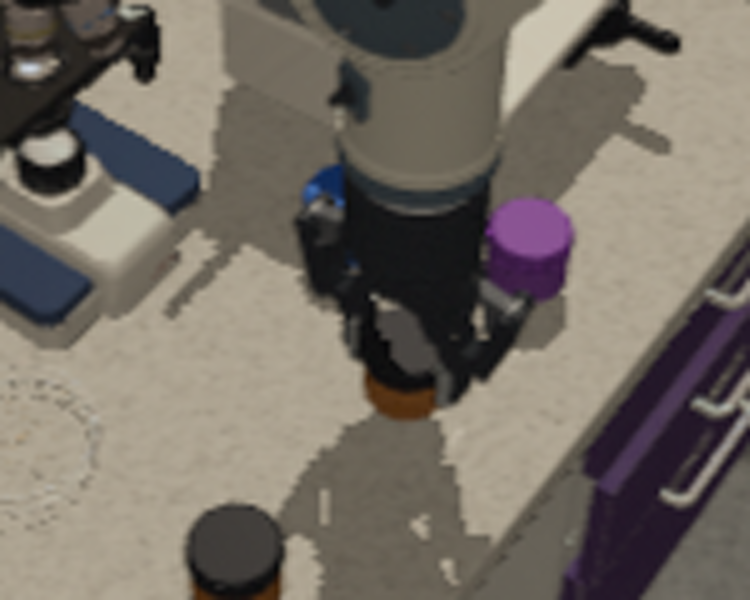

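Emit:
servo_tool([
  [[0,0,3],0,4.5],
  [[0,0,4],0,4.5],
  [[0,0,4],0,4.5],
  [[0,-1,4],0,4.5],
  [[0,-2,4],0,4.5],
])

```text
clock: 21.13
eef_pos: [430.2, 97.0, 194.5]
tcp_rot: [3.14, -0.001, 1.62]
contact_force: [1.6, 0.1, -2.7]
opening: 0.596
```

Emit:
servo_tool([
  [[1,-3.5,1],0,4.5],
  [[2,-3.5,0],0,4.5],
  [[2,-3.5,0],0,4.5],
  [[2,-3.5,0],0,4.5],
  [[2,-3.5,0],0,4.5],
])

```text
clock: 21.55
eef_pos: [520.8, -80.6, 202.5]
tcp_rot: [3.141, 0.0, 1.619]
contact_force: [0.0, 0.8, -0.4]
opening: 0.596
```

Emit:
servo_tool([
  [[2,-3.5,0],0,4.5],
  [[2,-3,0],0,4.5],
  [[2,-1.5,0],0,4.5],
  [[1,0,0],0,4.5],
  [[0,0,0],0,4.5],
])

```text
clock: 21.97
eef_pos: [591.7, -159.5, 201.6]
tcp_rot: [3.141, -0.0, 1.617]
contact_force: [-0.3, 1.4, -0.6]
opening: 0.593
```

```bash
python3 - <<'E'
from h import *
print(r.sense()['eef_pos'],r.sense()['contact_force'],r.sense()['opening'])
d=wrist(); save(d,'w16'); P=cloud(d)
for v in (100,140,180,210):
    print(v,P[v,310],[ (int(P[v,u][0]),int(P[v,u][1]),int(P[v,u][2])) for u in range(220,420,10)])
E
```

```text
[ 591.74843932 -159.51911278  201.59738482] [-0.25064105  1.369645   -0.60714853] 0.5931696283582666
100 [581.16893955 -80.52503772  87.63686986] [(503, -83, 84), (511, -83, 83), (520, -83, 84), (529, -82, 83), (537, -82, 83), (546, -81, 83), (555, -81, 83), (565, -81, 98), (572, -80, 87), (581, -80, 87), (589, -80, 87), (598, -79, 86), (606, -79, 86), (615, -78, 87), (624, -78, 86), (632, -78, 86), (639, -78, 93), (648, -77, 93), (656, -77, 93), (665, -76, 93)]
140 [ 582.42206133 -114.25106881   87.15028967] [(501, -118, 84), (510, -117, 82), (519, -117, 83), (528, -116, 84), (537, -116, 85), (546, -116, 82), (555, -115, 85), (565, -114, 97), (573, -114, 87), (582, -114, 87), (591, -113, 87), (600, -113, 86), (608, -112, 87), (617, -112, 87), (626, -112, 87), (635, -111, 87), (643, -110, 93), (652, -110, 92), (660, -110, 93), (666, -109, 102)]
180 [ 583.79530569 -150.31110926   87.93417542] [(500, -154, 85), (509, -154, 85), (518, -154, 83), (528, -153, 85), (537, -153, 84), (546, -152, 83), (555, -152, 84), (565, -151, 84), (574, -150, 88), (583, -150, 87), (592, -150, 87), (602, -149, 87), (611, -149, 87), (620, -148, 86), (629, -147, 89), (638, -148, 87), (646, -146, 93), (655, -145, 93), (664, -145, 94), (667, -140, 113)]
210 [ 584.86647061 -179.54153154   86.92995687] [(498, -184, 83), (508, -183, 85), (518, -183, 84), (527, -182, 85), (537, -182, 84), (546, -182, 84), (556, -181, 83), (565, -181, 84), (575, -179, 87), (584, -179, 86), (591, -136, 218), (603, -178, 86), (613, -178, 87), (622, -178, 85), (632, -177, 87), (640, -175, 92), (649, -174, 93), (658, -173, 93), (668, -174, 92), (669, -165, 119)]
```

View pics/w16.png

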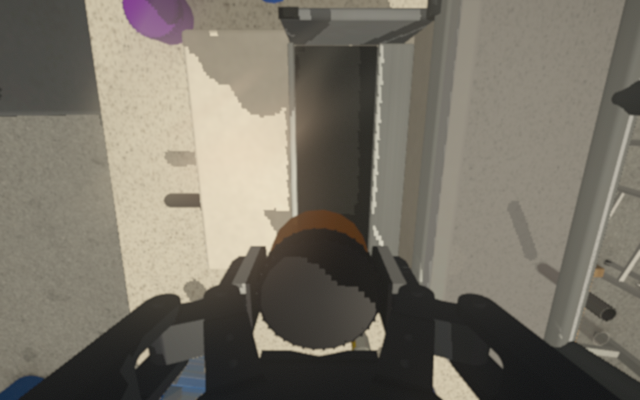

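Emit:
servo_tool([
  [[0.7,-0.9,-2],0,4.5],
  [[0.7,-0.9,-3],0,4.5],
  [[0,0,-3],0,4.5],
  [[0,0,-2],0,4.5],
  [[0,0,0],0,4.5],
])

```text
clock: 22.43
eef_pos: [600.1, -174.5, 97.6]
tcp_rot: [-3.134, -0.003, 1.62]
contact_force: [-0.3, 0.2, -1.3]
opening: 0.593
```

Emit:
servo_tool([
  [[0,0,-0.7],0,4.5],
  [[0,0,-0.5],0,4.5],
  [[0,0,-0.4],0,4.5],
  [[0,0,-0.2],0,4.5],
  [[0,0,0],0,4.5],
])

```text
clock: 22.85
eef_pos: [601.5, -176.0, 84.6]
tcp_rot: [-3.137, -0.001, 1.619]
contact_force: [-9.3, -0.8, -3.0]
opening: 0.595
```

Emit:
servo_tool([
  [[-0.3,0,1],0,4.5],
  [[0,0.5,1],0.12,4.5],
  [[0,0,0],0.12,4.5],
  [[0,0,0],0.12,4.5],
  [[0,0,0],0.12,4.5],
])

```text
clock: 23.27
eef_pos: [602.7, -171.6, 106.7]
tcp_rot: [3.139, 0.003, 2.105]
contact_force: [0.4, -0.3, -1.7]
opening: 0.594
```

Emit:
servo_tool([
  [[0.2,0,0],0.12,4.5],
  [[0,0,-0.8],0,4.5],
  [[0,0,-0.8],0,4.5],
  [[0,0,-0.4],0,4.5],
  [[0,0,0],0,4.5],
])

```text
clock: 23.68
eef_pos: [602.4, -171.4, 82.8]
tcp_rot: [-3.141, -0.001, 2.216]
contact_force: [-0.9, -0.3, -0.8]
opening: 0.595
```

Emit:
servo_tool([
  [[0.1,0,-0.4],0,4.5],
  [[0,0,-0.2],0,4.5],
  [[0,0,0],0,4.5],
])

```text
clock: 23.93
eef_pos: [604.0, -171.7, 77.4]
tcp_rot: [-3.141, -0.001, 2.218]
contact_force: [0.1, -0.3, -1.7]
opening: 0.594
```

Emit:
servo_tool([
  [[0,0,-0.15],0,4.5],
  [[0,0,-0.15],0,4.5],
  [[0,0,0],0,4.5],
])

```text
clock: 24.18
eef_pos: [603.8, -171.7, 74.6]
tcp_rot: [-3.141, -0.001, 2.219]
contact_force: [-1.7, -0.8, -2.3]
opening: 0.599
```

Emit:
servo_tool([
  [[0,0,-0.12],0,4.5],
  [[0,0,-0.1],0,4.5],
  [[0,0,0],0,4.5],
])

```text
clock: 24.43
eef_pos: [603.9, -171.7, 73.2]
tcp_rot: [-3.141, -0.0, 2.219]
contact_force: [-5.9, -0.2, 4.8]
opening: 0.595
```

Emit:
servo_tool([
  [[0,0,0],0,5.6],
  [[0,0,0],0,6],
  [[0,0,0],0,6.4],
  [[0,0,0.5],0,6.4],
  [[0,0,1],0,6.4],
])

```text
clock: 24.85
eef_pos: [601.3, -171.2, 85.9]
tcp_rot: [-3.138, -0.005, 2.219]
contact_force: [-5.8, -0.3, -2.1]
opening: 0.749
```

Emit:
servo_tool([
  [[0,0,2],0,6.4],
  [[0,0,3],0,6.4],
  [[0,0,4],0,6.4],
  [[0,0,4],-0.12,8],
  [[0,0,3],-0.12,8],
])

```text
clock: 25.27
eef_pos: [605.7, -172.0, 251.6]
tcp_rot: [3.138, 0.003, 1.974]
contact_force: [0.6, 0.0, 0.2]
opening: 0.932
```

```bash
python3 - <<'E'
from h import *
print(r.sense()['eef_pos'],r.sense()['contact_force'],r.sense()['opening'])
s=grab('scene');save(s,'s17')
cv2.imwrite('pics/s17c.png',cv2.resize(s['frame'][60:260,270:450,::-1],None,fx=3,fy=3,interpolation=cv2.INTER_CUBIC))
d=wrist(); save(d,'w17')
E
```

```text
[ 605.67882674 -171.96147183  251.64879349] [0.59045479 0.0323029  0.21181204] 0.9317191073122848
```

View pics/s17c.png

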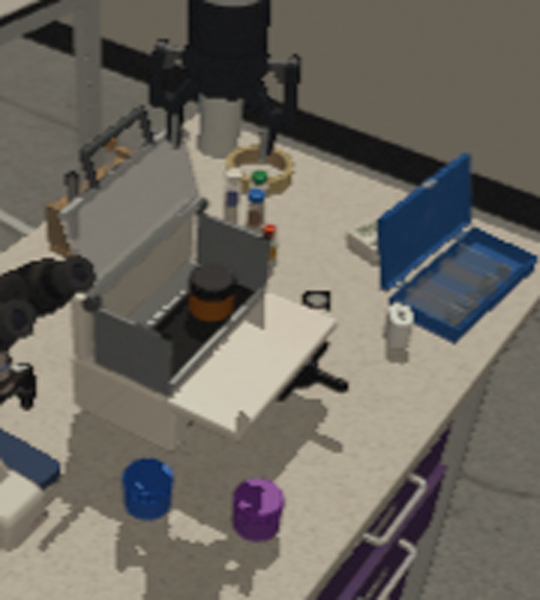

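View pics/w17.png

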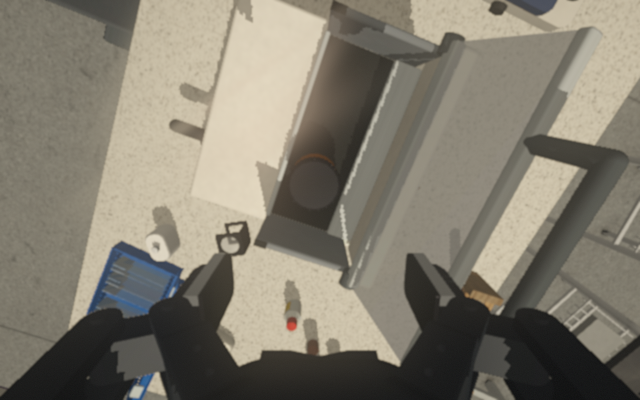

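Emit:
servo_tool([
  [[-3,1,0],0,8.5],
  [[-3.5,2,0],0,8.5],
  [[-3.5,2,0],0,8.5],
  [[-3.5,2,0],0,8.5],
  [[-3,3,0],0,8.5],
])

```text
clock: 25.78
eef_pos: [437.8, -72.2, 247.1]
tcp_rot: [-3.142, 0.0, 1.979]
contact_force: [1.0, 0.8, 0.4]
opening: 0.998
```

Emit:
servo_tool([
  [[0,4,0],0,8.5],
  [[0,4,0],0,8.5],
  [[0,4,0],0,8.5],
  [[0,4,0],0,8.5],
  [[0,4,0],0,8.5],
])

```text
clock: 26.2
eef_pos: [439.7, 129.8, 247.9]
tcp_rot: [3.14, 0.0, 1.979]
contact_force: [1.7, 0.3, 0.3]
opening: 0.996
```

Emit:
servo_tool([
  [[0,4,-1],0,8.5],
  [[0,3,-3],0,8.5],
  [[0,0,-3],0,8.5],
  [[0,0,-2],0,8.5],
  [[0,0,0],0,8.5],
])

```text
clock: 26.62
eef_pos: [437.1, 196.9, 154.3]
tcp_rot: [-3.135, -0.0, 1.981]
contact_force: [-0.8, 0.1, -0.3]
opening: 0.999
```

```bash
python3 - <<'E'
from h import *
print(r.sense()['eef_pos'],r.sense()['contact_force'],r.sense()['opening'],r.sense()['tcp_rot'])
d=wrist(); save(d,'w18')
E
```

```text
[437.12607539 196.87903144 154.32038991] [-0.82511393  0.05144751 -0.25291692] 0.9990225002817841 [-3.13531770e+00 -3.37672721e-05  1.98114059e+00]
```

View pics/w18.png

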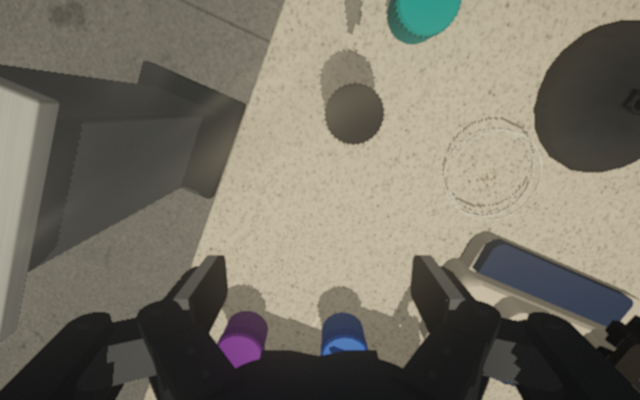

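```bash
python3 - <<'E'
from h import *
d=wrist()
print(plane(d,355,114,45),pt(d,355,114))
t=grab('top'); P=cloud(t); im=t['frame'].astype(int); print(plane(t,490,175,0),plane(d,490,168,15))
E
```

```text
[439.86851994 271.42319832  45.        ] [440.00461504 271.46122767  43.6935087 ]
[ 659.22948726 -535.44078344    0.        ] [588.30401743 278.79878015  15.        ]
```

Emit:
servo_tool([
  [[0.15,3.7,-2],0,8.5],
  [[0.1,3.7,-3],0,8.5],
  [[0,0,-4],0,8.5],
  [[0,0,-3],0,8.5],
  [[0,0,0],0,8.5],
])

```text
clock: 27.18
eef_pos: [440.3, 265.1, 39.2]
tcp_rot: [-3.136, 0.001, 1.979]
contact_force: [-1.9, -1.3, -0.1]
opening: 0.996
```

```bash
python3 - <<'E'
from h import *
print(r.sense()['eef_pos'],r.sense()['contact_force'],r.sense()['opening'],r.sense()['tcp_rot'])
d=wrist(); save(d,'w19')
g=((d['frame'].max(2)<95)).astype('uint8'); g[:, :240]=0; g[:,400:]=0; g[335:]=0
n,l,st,c=cv2.connectedComponentsWithStats(g)
for i in range(1,n):
    if st[i,4]>300: print(st[i],c[i],plane(d,*c[i],45))
E
```

```text
[440.29388586 265.05719452  39.1594101 ] [-1.85038835 -1.29258026 -0.11015448] 0.9963609183645797 [-3.13635976e+00  6.76660999e-04  1.97905847e+00]
[369  24  31  88 969] [382.35294118  68.6625387 ] [432.7272802  360.22936333  45.        ]
[ 273  174   90   96 6568] [317.93833739 222.74649817] [435.46576419 275.83127705  45.        ]
```

View pics/w19.png

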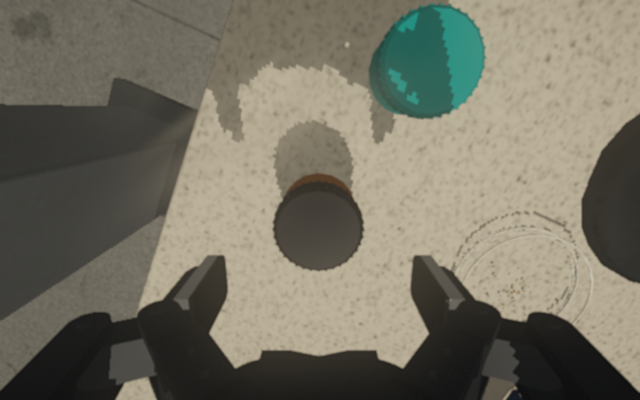

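Emit:
servo_tool([
  [[-0.25,0.75,-0.5],0,8.5],
  [[0,0,-2],0,8.5],
  [[0,0,-1.5],0,8.5],
  [[0,0,-1.4],0,8.5],
  [[0,0,0],0,8.5],
])

```text
clock: 27.65
eef_pos: [440.5, 274.2, -11.1]
tcp_rot: [3.14, -0.0, 1.978]
contact_force: [0.4, -0.6, 0.2]
opening: 0.994
```

```bash
python3 - <<'E'
from h import *
print(r.sense()['eef_pos'],r.sense()['contact_force'],r.sense()['opening'],r.sense()['tcp_rot'])
d=wrist(); save(d,'w20')
E
```

```text
[440.45708588 274.17439008 -11.09659017] [ 0.35153035 -0.64700569  0.20710472] 0.9936510036262972 [ 3.14033344e+00 -2.64741941e-04  1.97809416e+00]
```

View pics/w20.png

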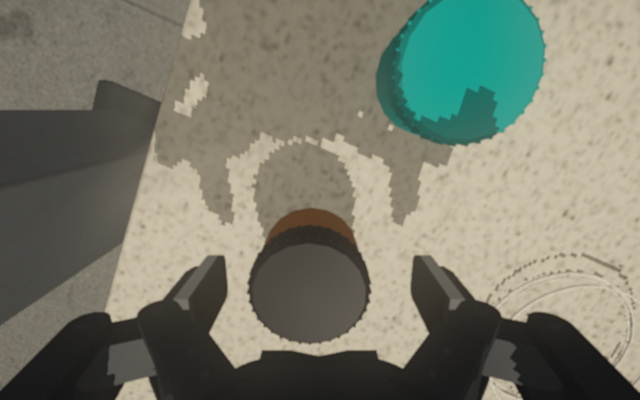

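Emit:
servo_tool([
  [[-0.35,-0.15,-0.4],0,8.5],
  [[0,0,0],0,5],
  [[0,0,0],0,4.5],
  [[0,0,0],0,4.5],
  [[0,0,0],0,4.5],
])

```text
clock: 28.12
eef_pos: [436.7, 272.5, -14.6]
tcp_rot: [3.14, -0.0, 1.979]
contact_force: [-0.7, -1.8, 9.6]
opening: 0.598
```

Emit:
servo_tool([
  [[0,0,0],0,4.5],
  [[0,0,0],0,4.5],
  [[0,0,0.5],0,4.5],
  [[0,0,0.8],0,4.5],
  [[0,0,0.8],0,4.5],
])

```text
clock: 28.53
eef_pos: [436.1, 272.2, 6.0]
tcp_rot: [-3.141, 0.0, 1.979]
contact_force: [0.3, 0.1, -0.8]
opening: 0.595
```

Emit:
servo_tool([
  [[0,-0.5,4],0,4.5],
  [[0,-1,4],0,4.5],
  [[0,-2,4],0,4.5],
  [[0,-3,4],0,4.5],
  [[0,-3.5,3.5],0,4.5],
])

```text
clock: 28.95
eef_pos: [436.5, 184.0, 188.6]
tcp_rot: [3.139, -0.0, 1.98]
contact_force: [1.7, -0.6, -0.9]
opening: 0.596
```

```bash
python3 - <<'E'
from h import *
print(r.sense()['eef_pos'],r.sense()['contact_force'],r.sense()['opening'],r.sense()['tcp_rot'])
d=wrist(); save(d,'w21'); P=cloud(d); print(P[285,312:330:6].round())
E
```

```text
[436.48376699 184.04631773 188.60482058] [ 1.72797916 -0.6438016  -0.85363683] 0.5964926355962932 [ 3.13880310e+00 -1.48542014e-04  1.98020954e+00]
[[432. 187. 247.]
 [434. 189. 248.]
 [437. 189. 246.]]
```

View pics/w21.png

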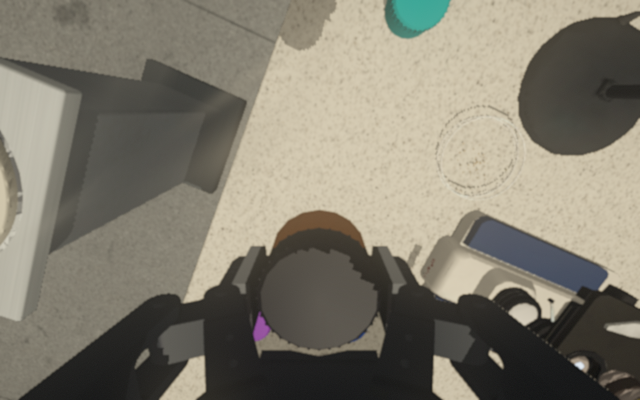

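Emit:
servo_tool([
  [[0,-4,1],0.12,4.5],
  [[0,-4,0.5],0.12,4.5],
  [[2,-3.5,0],0,4.5],
  [[2,-3.5,0],0,4.5],
  [[2,-3.5,0],0,4.5],
])

```text
clock: 29.42
eef_pos: [496.9, 4.9, 200.3]
tcp_rot: [3.14, 0.001, 2.196]
contact_force: [1.4, 0.6, -1.2]
opening: 0.598
```

Emit:
servo_tool([
  [[2.5,-3,0],0,4.5],
  [[2.5,-2.5,0],0,4.5],
  [[2.5,-2,0],0,4.5],
  [[1.5,-1,0],0,4.5],
  [[0.5,0,0],0,4.5],
])

```text
clock: 29.83
eef_pos: [593.6, -80.8, 199.6]
tcp_rot: [3.141, 0.002, 2.194]
contact_force: [0.3, 0.8, -1.6]
opening: 0.595
```

Emit:
servo_tool([
  [[0,0,0],0,4.5],
])

```text
clock: 29.92
eef_pos: [592.1, -78.8, 199.2]
tcp_rot: [3.141, -0.0, 2.195]
contact_force: [-0.4, -0.7, -0.5]
opening: 0.598
```

Need +0.95 cm x, −1.4 cm y, then down to about 74.

Emit:
servo_tool([
  [[0.5,-0.7,-2],0,4.5],
  [[0.45,-0.7,-3],0,4.5],
  [[0,0,-3],0,4.5],
  [[0,0,-2],0,4.5],
  [[0,0,0],0,4.5],
])

```text
clock: 30.33
eef_pos: [596.7, -90.8, 95.2]
tcp_rot: [-3.136, -0.006, 2.197]
contact_force: [-0.6, 0.2, -0.7]
opening: 0.6
```

Emit:
servo_tool([
  [[0,0,-0.6],0,4.5],
  [[0,0,-0.5],0,4.5],
  [[0,0,-0.3],0,4.5],
  [[0,0,0],0,4.5],
  [[0,0,0],0,4.5],
])

```text
clock: 30.75
eef_pos: [601.4, -92.4, 85.9]
tcp_rot: [3.141, 0.001, 2.196]
contact_force: [-0.2, 0.1, -0.9]
opening: 0.598
```

Emit:
servo_tool([
  [[0,0,-0.4],0,4.5],
  [[0,0,-0.4],0,4.5],
  [[0,0,-0.15],0,4.5],
  [[0,0,0],0,4.5],
])

```text
clock: 31.08
eef_pos: [599.7, -92.4, 74.8]
tcp_rot: [-3.14, -0.002, 2.196]
contact_force: [-5.1, -0.4, -2.3]
opening: 0.595
```

Emit:
servo_tool([
  [[0,0,-0.13],0,4.5],
  [[0,0,-0.1],0,4.5],
  [[0,0,0],0,4.5],
])

```text
clock: 31.33
eef_pos: [599.7, -92.4, 73.5]
tcp_rot: [-3.14, -0.002, 2.196]
contact_force: [-9.7, -0.0, 6.8]
opening: 0.595
```

Emit:
servo_tool([
  [[-0.2,0,0],0,5.4],
  [[-0.2,0,0],0,5.8],
  [[0,0,0.1],0,6],
  [[0,0,0.5],0,6],
  [[0,0,1],0,6],
])

```text
clock: 31.75
eef_pos: [596.9, -92.3, 89.1]
tcp_rot: [-3.141, -0.001, 2.196]
contact_force: [-0.6, -0.5, 0.9]
opening: 0.705
```

Emit:
servo_tool([
  [[0,0,2],0,6.2],
  [[0,0,3],0,6.4],
  [[0,0,4],0,6.4],
  [[0,0,4],0,6],
  [[-2,0,4],-0.12,3],
])

```text
clock: 32.17
eef_pos: [581.0, -92.4, 260.1]
tcp_rot: [3.138, 0.003, 2.078]
contact_force: [-0.6, -0.3, 0.2]
opening: 0.58
```

Emit:
servo_tool([
  [[-2,0,1],-0.12,2.5],
  [[-1,0,0],-0.12,2.5],
  [[0,0,0],-0.12,2.5],
  [[0,0,0],-0.1,2.5],
  [[0,0,0],0,2.5],
])

```text
clock: 32.58
eef_pos: [548.7, -92.5, 268.1]
tcp_rot: [3.139, 0.0, 1.611]
contact_force: [0.1, 0.8, 0.1]
opening: 0.293
```

```bash
python3 - <<'E'
from h import *
print(r.sense()['eef_pos'],r.sense()['contact_force'],r.sense()['opening'],r.sense()['tcp_rot'])
s=grab('scene');save(s,'s22')
cv2.imwrite('pics/s22c.png',cv2.resize(s['frame'][60:260,270:450,::-1],None,fx=3,fy=3,interpolation=cv2.INTER_CUBIC))
d=wrist(); save(d,'w22'); t=grab('top'); save(t,'t22')
E
```

```text
[548.74898692 -92.46370177 268.05903072] [0.12646762 0.79357701 0.11202052] 0.2930851275510459 [3.13929066e+00 4.34849223e-04 1.61148878e+00]
```

View pics/s22c.png

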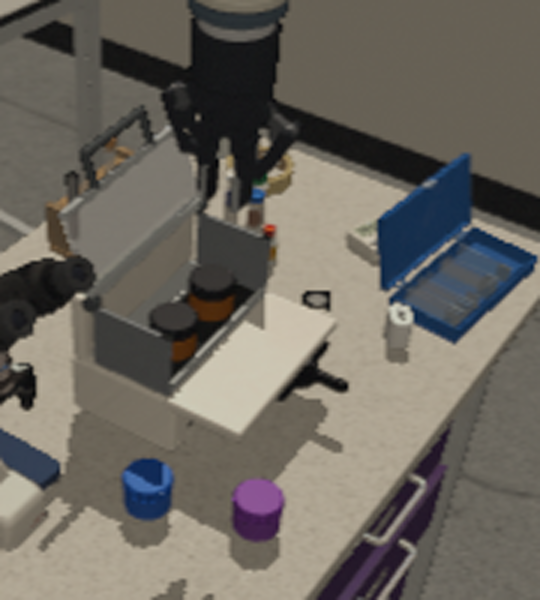

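View pics/w22.png

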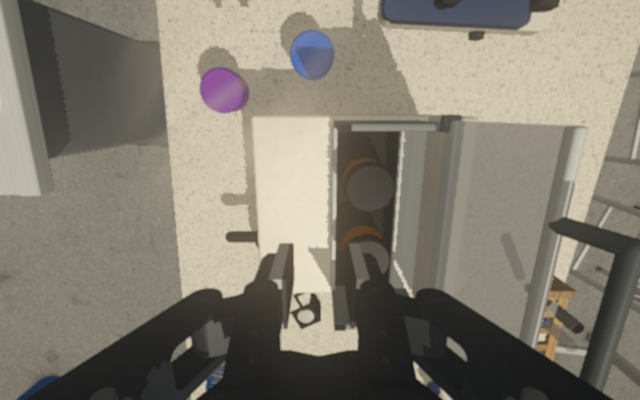

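View pics/s22.png

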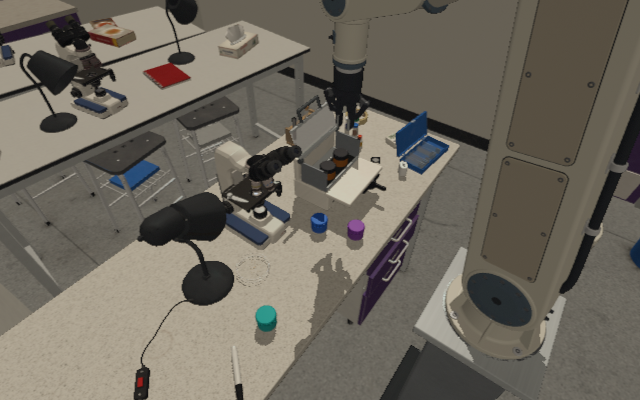

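```bash
python3 - <<'E'
from h import *
s=grab('scene');P=cloud(s); d=wrist();W=cloud(d)
for u,v in [(355,185),(370,188),(385,190),(370,175),(370,200)]: print(W[v,u].round(1))
print('B',[P[v,u].round(0) for v,u in [(153,340),(151,338),(154,344)]])
print('A',[P[v,u].round(0) for v,u in [(166,327),(164,326)]])
print('B center',plane(d,372,253,133),'A',plane(d,370,188,133))
# guard bar
for u,v in [(615,260),(600,300)]: print(W[v,u].round())
E
```

```text
[584.8 -90.4 134. ]
[600.2 -93.2 132. ]
[615.  -94.3 133.3]
[599.1 -80.2 131.6]
[ 601.2 -105.4  132.9]
B [array([ 601., -169.,  130.]), array([ 614., -175.,  128.]), array([ 589., -174.,  129.])]
A [array([596., -88., 132.]), array([605., -94., 131.])]
B center [ 608.75090776 -163.22454948  133.        ] A [600.03454989 -93.0013062  133.        ]
[698. -86. 292.]
[1910. -819. -850.]
```

Emit:
servo_tool([
  [[0,0,4],0,2.5],
  [[2,-0.5,3.5],0,2.5],
  [[4,-1,0.5],0,2.5],
  [[4,-1,0],0,2.5],
  [[3.5,-0.7,0],0,2.5],
])

```text
clock: 33.25
eef_pos: [685.8, -125.2, 347.8]
tcp_rot: [3.139, 0.001, 1.618]
contact_force: [0.1, 0.4, 0.5]
opening: 0.288
```

Emit:
servo_tool([
  [[2,-0.5,0],0,2.5],
  [[0.2,0,0],0,2.5],
  [[0,0,0],0,2.5],
])

```text
clock: 33.5
eef_pos: [705.9, -129.5, 345.0]
tcp_rot: [-3.14, -0.001, 1.617]
contact_force: [0.1, -0.9, -0.8]
opening: 0.288
```

```bash
python3 - <<'E'
from h import *
print(r.sense()['eef_pos'],r.sense()['contact_force'],r.sense()['opening'],r.sense()['tcp_rot'])
d=wrist(); save(d,'w23')
E
```

```text
[ 705.90065224 -129.47519164  344.98091982] [ 0.06847641 -0.90855023 -0.76560847] 0.2884132634837409 [-3.13962483e+00 -5.13141271e-04  1.61722219e+00]
```

View pics/w23.png

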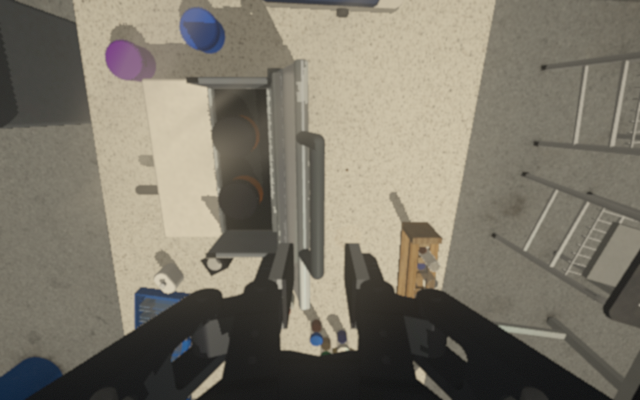

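Emit:
servo_tool([
  [[0,0,-3],0,2.5],
  [[-0.1,0,-2.5],0,2.5],
  [[0,0,-1.5],0,2.5],
  [[0,0,-1.5],0,2.5],
  [[0,0,0],0,2.5],
])

```text
clock: 33.97
eef_pos: [701.5, -128.8, 258.5]
tcp_rot: [-3.137, -0.001, 1.617]
contact_force: [-0.5, -0.3, -0.0]
opening: 0.295
```

Emit:
servo_tool([
  [[0,0,0],0,0.5],
  [[0,0,0],0,0.5],
  [[0,0,0],0,0.5],
], squeeze=30)

```text
clock: 34.22
eef_pos: [703.7, -129.2, 262.4]
tcp_rot: [-3.141, -0.0, 1.616]
contact_force: [-3.5, 0.1, -2.2]
opening: 0.111
```

```bash
for a in "1.9 1.7 5" "1.7 1.4 5" "1.4 1.1 5" "1.1 .8 5" ".8 .5 5" ".5 .25 5" ".25 .1 5" ".1 0 5"; do python3 arc.py $a; echo; done
```

```text
-0.52 -0.02 0.17
-0.52 -0.02 0.14
-0.53 -0.02 0.12
-0.53 -0.02 0.1
-0.54 -0.02 0.08

-0.81 -0.04 0.08
-0.82 -0.04 0.03
-0.82 -0.04 -0.02
-0.81 -0.04 -0.07
-0.81 -0.04 -0.11

-0.8 -0.04 -0.16
-0.79 -0.04 -0.21
-0.77 -0.03 -0.26
-0.76 -0.03 -0.3
-0.74 -0.03 -0.35

-0.72 -0.03 -0.39
-0.69 -0.03 -0.43
-0.66 -0.03 -0.47
-0.63 -0.03 -0.51
-0.6 -0.03 -0.55

-0.57 -0.03 -0.59
-0.53 -0.02 -0.62
-0.49 -0.02 -0.65
-0.45 -0.02 -0.68
-0.41 -0.02 -0.7

-0.31 -0.01 -0.6
-0.28 -0.01 -0.62
-0.25 -0.01 -0.63
-0.22 -0.01 -0.64
-0.18 -0.01 -0.65

-0.09 -0.0 -0.4
-0.08 -0.0 -0.4
-0.07 -0.0 -0.4
-0.06 -0.0 -0.4
-0.05 -0.0 -0.41

-0.02 -0.0 -0.27
-0.02 -0.0 -0.27
-0.01 -0.0 -0.27
-0.01 -0.0 -0.27
-0.0 -0.0 -0.27
```

Emit:
servo_tool([
  [[-0.52,-0.02,0.17],0,0.5],
  [[-0.52,-0.02,0.14],0,0.5],
  [[-0.53,-0.02,0.12],0,0.5],
  [[-0.53,-0.02,0.1],0,0.5],
  [[-0.54,-0.02,0.08],0,0.5],
])

```text
clock: 34.63
eef_pos: [678.5, -130.4, 268.9]
tcp_rot: [3.139, 0.0, 1.616]
contact_force: [4.4, 1.7, -0.2]
opening: 0.11
```

Emit:
servo_tool([
  [[-0.81,-0.04,0.08],0,0.5],
  [[-0.82,-0.04,0.03],0,0.5],
  [[-0.82,-0.04,-0.02],0,0.5],
  [[-0.81,-0.04,-0.07],0,0.5],
  [[-0.81,-0.04,-0.11],0,0.5],
])

```text
clock: 35.05
eef_pos: [637.6, -132.3, 268.4]
tcp_rot: [3.138, 0.0, 1.616]
contact_force: [2.9, 3.0, 2.5]
opening: 0.107
```

Emit:
servo_tool([
  [[-0.8,-0.04,-0.16],0,0.5],
  [[-0.79,-0.04,-0.21],0,0.5],
  [[-0.77,-0.03,-0.26],0,0.5],
  [[-0.76,-0.03,-0.3],0,0.5],
  [[-0.74,-0.03,-0.35],0,0.5],
])

```text
clock: 35.47
eef_pos: [597.9, -134.1, 253.5]
tcp_rot: [3.142, 0.0, 1.616]
contact_force: [5.6, 1.5, -2.9]
opening: 0.112
```

Emit:
servo_tool([
  [[-0.72,-0.03,-0.39],0,0.5],
  [[-0.69,-0.03,-0.43],0,0.5],
  [[-0.66,-0.03,-0.47],0,0.5],
  [[-0.63,-0.03,-0.51],0,0.5],
  [[-0.6,-0.03,-0.55],0,0.5],
])

```text
clock: 35.88
eef_pos: [565.0, -135.8, 229.9]
tcp_rot: [-3.142, 0.0, 1.616]
contact_force: [3.9, 1.1, 1.1]
opening: 0.113
```

Emit:
servo_tool([
  [[-0.57,-0.03,-0.59],0,0.5],
  [[-0.53,-0.02,-0.62],0,0.5],
  [[-0.49,-0.02,-0.65],0,0.5],
  [[-0.45,-0.02,-0.68],0,0.5],
  [[-0.41,-0.02,-0.7],0,0.5],
])

```text
clock: 36.3
eef_pos: [540.5, -136.9, 197.3]
tcp_rot: [-3.141, 0.0, 1.616]
contact_force: [3.5, -0.5, 2.8]
opening: 0.112
```

Emit:
servo_tool([
  [[-0.31,-0.01,-0.6],0,0.5],
  [[-0.28,-0.01,-0.62],0,0.5],
  [[-0.25,-0.01,-0.63],0,0.5],
  [[-0.22,-0.01,-0.6],0,0.5],
  [[-0.18,-0.01,-0.5],0,0.5],
])

```text
clock: 36.72
eef_pos: [529.1, -137.4, 167.9]
tcp_rot: [3.141, 0.0, 1.616]
contact_force: [4.5, -2.0, 1.3]
opening: 0.113
```

Emit:
servo_tool([
  [[-0.1,0,-0.4],0,0.5],
  [[-0.08,0,-0.4],0,0.5],
  [[-0.07,0,-0.35],0,0.5],
  [[-0.05,0,-0.3],0,0.5],
  [[-0.04,0,-0.3],0,0.5],
])

```text
clock: 37.13
eef_pos: [525.7, -137.5, 150.9]
tcp_rot: [3.141, 0.001, 1.616]
contact_force: [4.1, -3.9, 2.7]
opening: 0.111
```

Emit:
servo_tool([
  [[-0.03,0,-0.25],0,0.5],
  [[-0.02,0,-0.25],0,0.5],
  [[-0.02,0,-0.2],0,0.5],
  [[-0.01,0,-0.2],0,0.5],
  [[0,0,-0.2],0,0.5],
])

```text
clock: 37.55
eef_pos: [524.8, -137.4, 139.9]
tcp_rot: [3.141, 0.0, 1.616]
contact_force: [3.2, -4.2, 3.3]
opening: 0.115
```

Emit:
servo_tool([
  [[0,0,-0.15],0,0.5],
  [[0,0,-0.15],0,0.5],
  [[0,0,-0.15],0,0.5],
  [[0,0,-0.1],0,0.5],
])

```text
clock: 37.88
eef_pos: [524.6, -137.3, 134.4]
tcp_rot: [3.142, 0.0, 1.616]
contact_force: [2.6, -3.4, 4.7]
opening: 0.109
```

Emit:
servo_tool([
  [[0,0,-0.1],0,0.5],
  [[0,0,-0.1],0,0.5],
  [[0,0,-0.1],0,0.5],
  [[0,0,0],0,0.5],
])

```text
clock: 38.22
eef_pos: [524.7, -137.3, 133.2]
tcp_rot: [3.141, 0.0, 1.616]
contact_force: [-3.2, -2.6, 21.2]
opening: 0.111
```

Emit:
servo_tool([
  [[0,0,0],0,2.2],
  [[0,0,0],0,2.4],
  [[0,0,0],0,2.4],
  [[0,0,1.5],0,2.4],
  [[-0.5,0,3],0,2],
])

```text
clock: 38.63
eef_pos: [516.8, -136.1, 173.1]
tcp_rot: [-3.134, -0.003, 1.616]
contact_force: [0.1, 1.0, -0.2]
opening: 0.238
```

Emit:
servo_tool([
  [[-2,0,4],0,0],
  [[-3,0,3],0,0],
  [[-3,0,0],0,0],
  [[0,0,0],0,0],
])

```text
clock: 38.97
eef_pos: [437.1, -136.5, 243.8]
tcp_rot: [-3.14, -0.001, 1.616]
contact_force: [0.9, 0.1, 0.3]
opening: -0.003
```

```bash
python3 - <<'E'
from h import *
print(r.sense()['eef_pos'],r.sense()['contact_force'],r.sense()['opening'],r.sense()['tcp_rot'],r.sense()['qpos'])
s=grab('scene')
cv2.imwrite('pics/s24c.png',cv2.resize(s['frame'][90:230,270:430,::-1],None,fx=4,fy=4,interpolation=cv2.INTER_CUBIC))
d=wrist(); save(d,'w24');W=cloud(d)
print([W[v,u].round() for u,v in [(400,150),(450,150),(400,200),(450,220)]])
E
```

```text
[ 437.0786235  -136.5467694   243.83340305] [0.85512134 0.08965851 0.3268113 ] -0.0025942750057286338 [-3.13956537e+00 -5.35827033e-04  1.61578109e+00] [-3.05920397e-01  4.80584631e-02  1.92722903e+00 -2.10515276e-04
  1.16839311e+00 -3.50823062e-01]
[array([ 522., -102.,   84.]), array([538., -90., 170.]), array([ 528., -155.,   85.]), array([ 580., -171.,   98.])]
```

View pics/s24c.png

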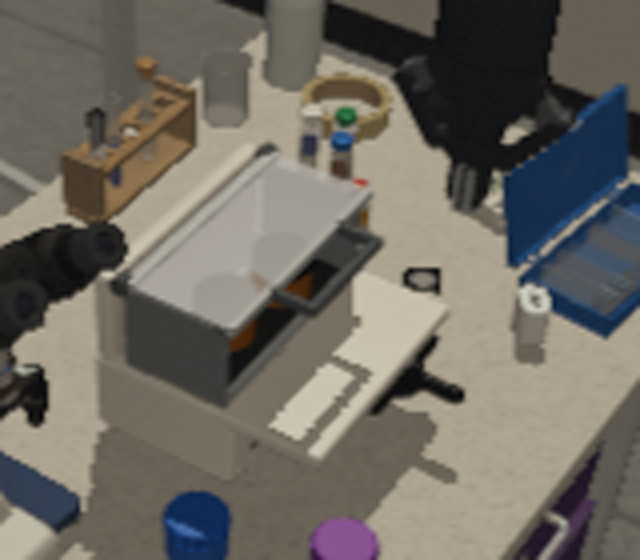

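View pics/w24.png

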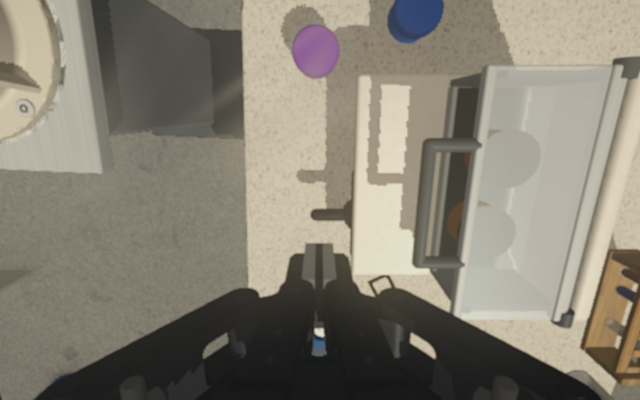

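Emit:
servo_tool([
  [[0,-0.3,-2],0.12,0],
  [[0,-0.3,-2],0.12,0],
  [[0,-0.3,-2],0.12,0],
  [[0,-0.3,-2],0.12,0],
  [[0,0,-1],0.12,0],
])

```text
clock: 39.48
eef_pos: [440.6, -148.8, 149.9]
tcp_rot: [-3.139, -0.004, 2.222]
contact_force: [-0.4, -0.8, -0.7]
opening: 0.004
```

Emit:
servo_tool([
  [[0,0,0],0.12,0],
  [[0,0,0],0.12,0],
  [[0,0,0],0.12,0],
  [[0,0,0],0.12,0],
  [[0,0,0],0.12,0],
])

```text
clock: 39.9
eef_pos: [441.8, -148.8, 151.9]
tcp_rot: [3.141, -0.002, 2.822]
contact_force: [0.0, 0.5, 0.1]
opening: -0.002
```

Emit:
servo_tool([
  [[0,0,0],0.12,0],
  [[0,0,0],0.12,0],
  [[0,0,0],0.08,0],
  [[0,0,-2],0,0],
  [[0,0,-2],0,0],
])

```text
clock: 40.32
eef_pos: [442.9, -149.2, 112.4]
tcp_rot: [-3.142, 0.001, 3.137]
contact_force: [-0.4, 0.1, -0.3]
opening: 0.002
```

```bash
python3 - <<'E'
from h import *
print(r.sense()['eef_pos'],r.sense()['contact_force'],r.sense()['opening'],r.sense()['tcp_rot'])
d=wrist(); save(d,'w25')
E
```

```text
[ 442.86000152 -149.2335439   112.43303169] [-0.42953818  0.10747619 -0.28200499] 0.001981988771512584 [-3.14151871e+00  1.00345820e-03  3.13678466e+00]
```

View pics/w25.png

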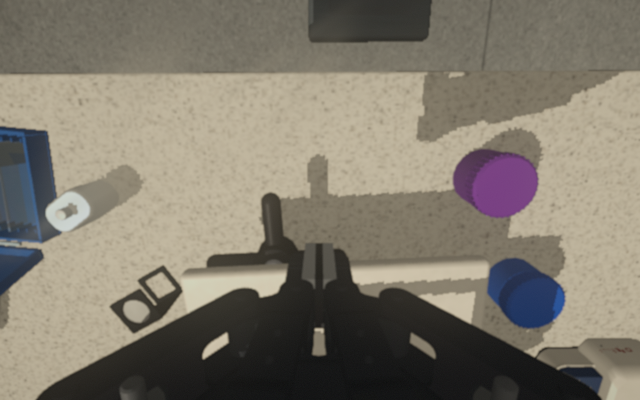

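Emit:
servo_tool([
  [[0.3,0,-3],0,0],
  [[0.3,0,-3],0,0],
  [[0,0,-2.5],0,0],
  [[0,0,-1.6],0,0],
  [[0,0,0],0,0],
])

```text
clock: 40.78
eef_pos: [445.3, -148.1, 8.8]
tcp_rot: [3.139, -0.007, 3.136]
contact_force: [-0.3, -0.4, -0.3]
opening: 0.002
```

Emit:
servo_tool([
  [[0,-0.4,0],0,0],
  [[0,-0.4,0],0,0],
  [[0,-0.4,0],0,0],
  [[0,-0.4,0],0,0],
  [[0,-0.4,0],0,0],
])

```text
clock: 41.2
eef_pos: [448.0, -169.7, 13.2]
tcp_rot: [-3.142, 0.001, 3.136]
contact_force: [0.2, 4.8, 2.4]
opening: 0.003
```

Emit:
servo_tool([
  [[0,-0.4,0],0,0],
  [[0,-0.4,0],0,0],
  [[0,-0.4,0],0,0],
  [[0,-0.4,0],0,0],
  [[0,-0.4,0],0,0],
])

```text
clock: 41.62
eef_pos: [447.2, -189.5, 12.1]
tcp_rot: [3.141, -0.0, 3.136]
contact_force: [-0.4, 2.4, 0.1]
opening: 0.003
```

Emit:
servo_tool([
  [[0.1,-0.4,-0.2],0,0],
  [[0.1,-0.4,0],0,0],
  [[0.1,-0.4,0],0,0],
  [[0.1,-0.4,0],0,0],
  [[0.1,-0.4,0],0,0],
])

```text
clock: 42.03
eef_pos: [452.4, -209.5, 10.1]
tcp_rot: [3.141, -0.0, 3.136]
contact_force: [-0.9, 3.1, -1.3]
opening: 0.001
```

Emit:
servo_tool([
  [[0.1,-0.4,0],0,0],
  [[0.1,-0.4,0],0,0],
  [[0.1,-0.4,0],0,0],
  [[0,0,0],0,0],
])

```text
clock: 42.37
eef_pos: [456.0, -222.2, 10.3]
tcp_rot: [-3.141, 0.001, 3.136]
contact_force: [-1.3, -0.9, -1.3]
opening: -0.003
```

```bash
python3 - <<'E'
from h import *
print(r.sense()['eef_pos'],r.sense()['contact_force'])
d=wrist(); save(d,'w26')
E
```

```text
[ 455.99344345 -222.15144457   10.31468794] [-1.30911862 -0.85853637 -1.29952593]
```

View pics/w26.png

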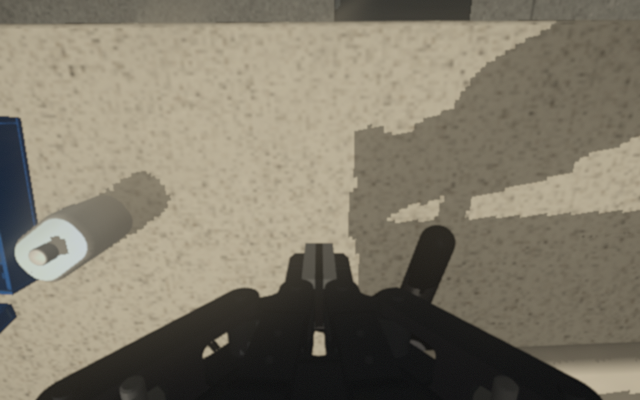

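Emit:
servo_tool([
  [[-0.5,0,2],0,0],
  [[0,0,2.5],0,0],
  [[0,3,0],0,0],
  [[0,3,0],0,0],
  [[0,2.4,0],0,0],
])

```text
clock: 42.83
eef_pos: [451.1, -136.3, 55.9]
tcp_rot: [-3.141, 0.002, 3.135]
contact_force: [0.1, 0.5, 1.0]
opening: 0.002
```

Emit:
servo_tool([
  [[0,0,0],0,0],
  [[0,0,-2],0,0],
  [[0,0,-2.5],0,0],
  [[0,-0.2,0],0,0],
  [[0,-0.4,0],0,0],
])

```text
clock: 43.25
eef_pos: [449.8, -143.2, 9.8]
tcp_rot: [3.141, -0.002, 3.137]
contact_force: [-0.4, 0.0, 0.1]
opening: 0.001
```

Emit:
servo_tool([
  [[0,-0.4,0],0,0],
  [[0,-0.4,0],0,0],
  [[0,-0.4,0],0,0],
  [[0,-0.4,0],0,0],
  [[0,-0.4,0],0,0],
])

```text
clock: 43.67
eef_pos: [450.2, -163.6, 10.7]
tcp_rot: [3.141, -0.0, 3.136]
contact_force: [-2.0, 4.4, 1.7]
opening: -0.004
```

Emit:
servo_tool([
  [[0,-0.4,0],0,0],
  [[0,-0.4,0],0,0],
  [[0,-0.4,0],0,0],
  [[0,-0.4,0],0,0],
  [[0,-0.4,0],0,0],
])

```text
clock: 44.08
eef_pos: [451.0, -183.7, 10.3]
tcp_rot: [-3.141, 0.001, 3.136]
contact_force: [0.7, 3.0, -0.5]
opening: 0.002
```

Emit:
servo_tool([
  [[0,-0.3,0],0,0],
  [[0,-0.3,0],0,0],
  [[0,-0.2,0],0,0],
  [[0,-0.2,0],0,0],
])

```text
clock: 44.42
eef_pos: [450.5, -193.5, 10.1]
tcp_rot: [-3.142, -0.0, 3.136]
contact_force: [-0.3, 1.8, -0.1]
opening: -0.001
```

Emit:
servo_tool([
  [[0,-0.2,0],0,0],
  [[0,-0.2,0],0,0],
  [[0,-0.1,0],0,0],
])

```text
clock: 44.67
eef_pos: [449.0, -197.3, 9.8]
tcp_rot: [3.14, -0.003, 3.136]
contact_force: [-3.2, 9.7, 1.3]
opening: -0.001
```

Force is rising; press a little further.

Emit:
servo_tool([
  [[0,-0.15,0],0,0],
  [[0,-0.1,0],0,0],
  [[0,0,0],0,0],
])

```text
clock: 44.92
eef_pos: [447.7, -198.9, 9.4]
tcp_rot: [3.138, -0.005, 3.136]
contact_force: [-6.0, 9.0, -0.6]
opening: -0.001
```

Emit:
servo_tool([
  [[0.1,-0.15,0],0,0],
  [[0.1,-0.15,0],0,0],
  [[0,0,0],0,0],
])

```text
clock: 45.17
eef_pos: [447.8, -199.7, 9.0]
tcp_rot: [3.135, -0.009, 3.135]
contact_force: [-7.5, 22.2, 7.2]
opening: -0.001
```

```bash
python3 - <<'E'
from h import *
print(r.sense()['eef_pos'],r.sense()['contact_force'])
d=wrist(); save(d,'w27')
s=grab('scene')
cv2.imwrite('pics/s27c.png',cv2.resize(s['frame'][90:230,270:430,::-1],None,fx=4,fy=4,interpolation=cv2.INTER_CUBIC))
E
```

```text
[ 447.77856688 -199.68366255    9.00681043] [-7.45584676 22.17701823  7.17703818]
```

View pics/w27.png

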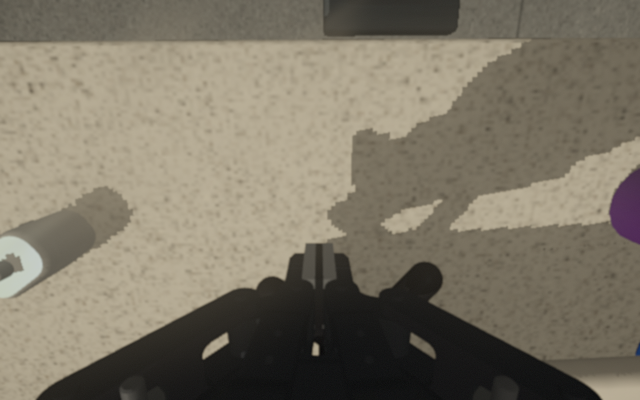

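Emit:
servo_tool([
  [[0,0.4,0],0,0],
  [[-0.2,0.4,1],0,0],
  [[-2,0,3],0,0],
  [[-2,0,4],0,0],
  [[-2,0,4],0,0],
])

```text
clock: 45.68
eef_pos: [392.5, -195.8, 125.9]
tcp_rot: [-3.141, -0.0, 3.137]
contact_force: [0.8, -0.9, 0.4]
opening: 0.008
```

Emit:
servo_tool([
  [[-2,0,4],-0.12,0],
  [[0,2,3],-0.12,0],
  [[0,2,3],-0.12,0],
  [[0,2,0],-0.12,0],
  [[0,0,0],-0.12,0],
])

```text
clock: 46.1
eef_pos: [376.0, -134.5, 224.9]
tcp_rot: [3.139, 0.006, 2.531]
contact_force: [-0.0, -0.3, 0.2]
opening: 0.002
```

Emit:
servo_tool([
  [[0,0,0],-0.12,0],
  [[0,0,0],-0.12,0],
  [[0,0,0],-0.12,0],
  [[0,0,0],-0.12,0],
  [[0,0,0],-0.12,0],
])

```text
clock: 46.52
eef_pos: [375.2, -136.2, 222.8]
tcp_rot: [3.14, 0.002, 1.93]
contact_force: [0.9, 0.4, -0.2]
opening: 0.002
```

Emit:
servo_tool([
  [[0,0,0],-0.12,0],
  [[0,0,0],-0.12,0],
  [[0,0,0],-0.12,0],
  [[0,0,0],0,0],
  [[0,0,0],0,0],
])

```text
clock: 46.93
eef_pos: [375.0, -136.1, 222.6]
tcp_rot: [3.14, 0.001, 1.58]
contact_force: [1.0, 1.0, 0.4]
opening: 0.006
```

```bash
python3 - <<'E'
from h import *
print(r.sense()['eef_pos'],r.sense()['contact_force'],r.sense()['clock'])
d=wrist(); save(d,'w28'); np.save('w28.npy',d,allow_pickle=True)
s=grab('scene')
cv2.imwrite('pics/s28c.png',cv2.resize(s['frame'][90:230,270:430,::-1],None,fx=4,fy=4,interpolation=cv2.INTER_CUBIC))
E
```

```text
[ 375.01466483 -136.05189073  222.58183226] [0.98822808 0.96434221 0.40876079] 46.9333
```

View pics/w28.png

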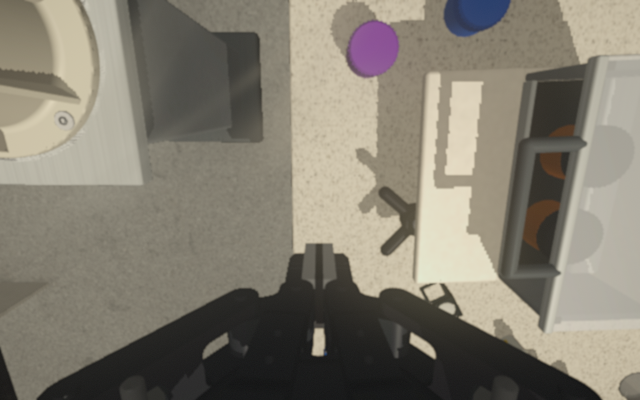

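View pics/s28c.png

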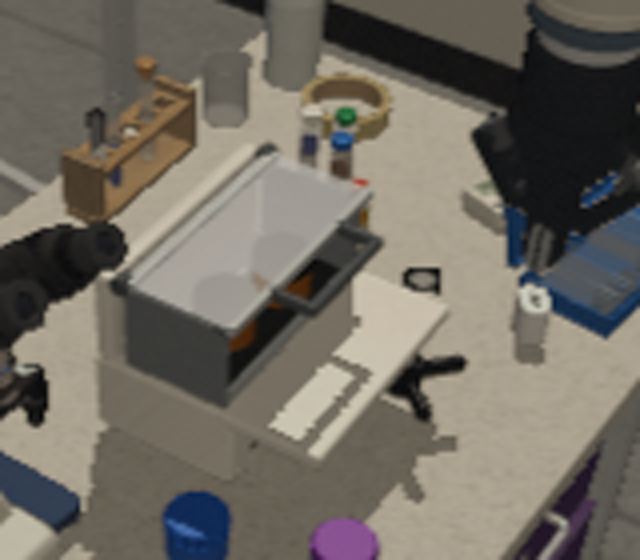

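```bash
python3 - <<'E'
from h import *
d=np.load('w28.npy',allow_pickle=True).item()
print(ang(d,385,250),ang(d,384,191))
E
```

```text
(array([ 454.4, -222.6,   53. ]), np.float64(52.3), np.float64(0.795)) (array([ 448.4, -150.9,   53. ]), np.float64(52.3), np.float64(-0.718))
```

```bash
python3 - <<'E'
from h import *
print(r.sign_off())
E
```

```text
the job is handed in; nothing more can be done
None
```

I loaded the shaker as asked and handed the job in at about 47 s.

**What I did, in order:**
1. I turned the knob clockwise in two strokes until it pressed hard against its stop, with 36 N at the finger. The camera then read the front arm within 0.02 rad of straight ahead.
2. I swung the guard up slowly to its open stop.
3. I stood the only two amber jars present on the tray. No third one was in view.
4. I lowered the guard slowly until it rested, with 21 N of push-back at the bar.
5. I turned the knob counter-clockwise in two strokes to its other stop, which gave about 23 N.

**Last checks:**
- **Guard:** it lies flat and closed.
- **Jars:** both are upright under it. Before I closed it, their cap tops measured about 130 to 133 mm above the bench, against 133 mm expected.
- **Knob:** the two visible arms put it at 2.37 and 2.42 rad, against a stop at 2.4.
- **Robot:** it is clear of everything.
- **Bystanders:** I never touched the petri dish, pen or tally counter.

**What disagreed or went wrong:**
- **Fingertips:** they measured about 31 mm behind the TCP when shut and 42 mm behind when open, not 11 mm ahead as stated. My first knob stroke therefore passed over the arms without touching them. I used the measured values from then on.
- **Contacts:** the gripper's linkage pressed lightly on the ledge once (about 7 N) and at the back of the tray while placing jars (under 10 N). I turned or shifted the tool each time.
- **Force limit:** the 36 N at the clockwise stop was close to the 40 N limit, though it was only the fingertips pressing.

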